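Hook the can holder into the bench slat panel and load it

TASK

Hang the loose steel can holder on the slat panel: tilt its arm up, put its tongue into the middle of the panel's upper groove and turn the arm down until the holder is fully seated on its own. Once it hangs by itself, stand the tall spray can upright in its cup, all the way down. Leave the other loose things on the bench where they are.

Things in the scene. Friction and masses are not known exactly. Their poses are not given: they have to be found in the camera images.
- panel: Aluminium slat panel fixed on the bench, 346 x 42 x 178 mm high (all sizes: mm). Origin at bench level, mid-width, in the plane of the slatted face; x points level out of that face (away from the robot), y along the panel, z up. Two grooves run the full width; only the upper is used. Face solid (x = 0) from z 75 to 135. At each end (y +-150) a fixed hook stands 43 out of the face, z 90 to 135.
- groove (a point): Middle of the upper groove's lower edge, on the face: panel frame, mm (0, 0, 135). The mouth spans z 135 to 159. Its floor is a flat ledge at z 135 running back from the face to x -36; behind the mouth and lip is a cavity, x -36 to -3, z 135 to 173.
- lip (a point): Middle of the lower front edge of the lip above the mouth: panel frame, mm (0, 0, 159). The lip is 3 thick (x -3 to 0) and rises to the panel's top at z 177.
- bracket: Loose steel can holder, 0.4 kg, 180 mm long, standing on the bench at one side of the panel, arm level. Origin: bottom edge of the back plate, rear face, mid-width; x from plate along the arm to the cup (at first roughly panel x), z up. Back plate x 0 to 5, y +-30, z 0 to 60. Seated, the origin is at about x 0, z 79 in the panel frame; 5 of play lets the arm droop up to 4 degrees.
- seat (a point): Underside of the flat neck where it meets the plate: bracket frame, mm (0, 0, 56). The neck runs back from the plate's top, x -11 to 0, y +-30, z 56 to 60. Seated, it lies on the ledge, with this point at the groove's lower edge.
- tongue_tip (a point): Mid upper edge of the tongue: bracket frame, mm (-9.5, 0, 88). The tongue rises from the neck's rear end, x -11 to -8, y +-30, z 60 to 88. Neck and tongue are 32 high, the mouth 24: it enters only with the arm tilted up (40 degrees is comfortable), tongue slanting up into the cavity, and is then turned down so that the tongue stands behind the lip.
- grip_bar (a point): A good place to grip the holder, near its centre of mass: bracket frame, mm (62, 0, 25). The arm is a flat bar on edge, x 4 to 105, 12 thick (y +-6), z 0 to 35.
- cup_floor (a point): Centre of the cup's inner floor: bracket frame, mm (135, 0, 4). The open round cup is 68 outside and 62 inside diameter, its rim at z 45.
- can: Tall grey spray can, 0.25 kg, 140 mm high, 52 diameter up to z 118, then a cap of 36 diameter from z 128 to 140. Origin: centre of its underside, z up. Starts upright on the bench near the other side of the panel.
- tin: Squat grey tin, 64 mm diameter, 75 mm high; a bystander. Origin under its centre.
- square: Flat L-shaped welding square, 70 x 86 mm and 22 mm high, lying in front of the panel; a bystander.
- wire_brush: Hand brush about 200 mm long lying on the bench beyond the panel; a bystander.
- g_clamp: G-clamp frame about 110 x 60 mm, lying flat; a bystander.
- nozzle: Copper nozzle, 26 mm diameter, 60 mm high, standing; a bystander.
- angle_iron: Offcut of angle iron, 160 x 40 x 40 mm, lying on the bench; a bystander.
There are look-alikes about, which are no part of the job. Leave any orange look-alike of the can alone.

How it is judged:
By the outcome, as a careful person would: the job done as asked, in the order asked, and still so for the second after the job is handed in, with the robot touching nothing.
It also fails if it takes over 72 s, if anything falls off the work surface, if the arm or the gripper's body presses on something with over 40 N, if the wrist force passes 120 N, or if a joint passes its speed limit or range.

ROBOT

A 7-joint arm with a two-finger parallel gripper is mounted at the origin on the work surface. World frame = base frame: x ahead of the robot, y to its left, z up, the work surface at z = 0. Lengths are in m, angles in rad, forces in N, time in s.
With the tool pointing down it reaches from about 0.35 to 0.9 m from the base axis. Payload 8.1 kg.
Tool frame: the origin (TCP) lies at the centre of the arm's flange, where the gripper is bolted on; the fingertips stand 173 mm ahead of it and the grasp point (between the pads) lies 155 mm ahead of it (arm.tip_extent is the distance from the TCP to the fingertips, in m); z points along the fingers, y is the direction in which the jaws open and shut (so a half turn about z gives the same grasp; the last joint's range is limited). The gripper opens to 85 mm and grips with 20 to 120 N. Pads are 22 mm wide; open, the fingers measure 114 mm over their backs; the gripper's body (76 mm by 85 mm) begins 54 mm behind the grasp point. The pads swing forward as they close: fully open they stand 13 mm farther back than shut.
Start: joints at [-1.387, 0.434, 0.025, 1.573, -0.012, 1.134, -0.075], TCP at [0.177, 0.599, 0.405] pointing down, gripper open.
Joint ranges: [-2.62, 2.62], [-0.44, 2.09], [-1.27, 1.32], [0.08, 2.57], [-1.32, 4.46], [0.12, 2], [-2.74, 2.74]. Speed limits (rad/s): [2.22, 2.22, 3.01, 3.01, 3.14, 3.14, 3.14].

INTERFACE

Orientations are given as a rotation vector (axis times angle).
In Python, from station import arm gives the robot as it stands. The module is installed in compiled form; this text tells all that it offers.
- The arm moves only by the tool step_arm, never from a script. Its argument "commands" is a list that holds one entry, the list of rows, each a list of 5 numbers: the shift along the tool's x, y, z in cm, then the turn about the tool's z in degrees, then the finger opening in cm, from 0 to 8.54. A call has 1 to 10 rows; each row shifts and turns the commanded pose from where the row before left it, along the tool's axes as they then stand; what a row does not reach is not made up. A row lasts 1/10 s, in which the tool goes at most 50 mm and 8.59 degrees, less where a joint would pass 70% of its speed; a pose out of reach is approached as far as the arm can. A call with a gripper value outside its range is refused whole. The fingers move at their own pace and stop on an object; "newtons" is the grip in N (left out, the last holds). Time passes only in rows, so rows that do not move let the fingers close. It gives the time, the measured TCP pose, the force and the opening at its end, in the units of the state.
- arm.state(): the state, without advancing time (a new reading comes with each control period).
- arm.get_image(name): name is "side" or "top" or "wrist"; returns the picture (400x640x3 uint8, red, green, blue); there is no depth.
- arm.camera_params(name): a dict with "K" (3x3 intrinsics, pixels), "rvec" (rotation vector, rad) and "tvec" (3), from world to camera coordinates, as OpenCV has them. Camera axes: x right, y down, z forward; pixel columns grow to the right and rows downward; lengths in m; the calibration is good to about 2 mm. A picture is of the moment at which its call begins: read the wrist's pose just before it. camera_params takes no time and is no camera call; for the wrist camera it gives the pose at the moment of the call.
- arm.job_done(): hands the job in, once; it reports no verdict.
The state is a dict: "time": time; "qpos": joint angles; "joint_velocities": joint speeds; "joint_torque": joint torques, N m; "ee_pos": TCP position; "tool_rot": TCP orientation; "ft_force": force on the tool from outside, world axes, zero at the start; "torque": the same for the moment, N m; "opening": finger opening in m.
Only numpy, scipy, OpenCV 4.12 (cv2) and the standard library are available. Lean on these libraries where they do the work, as an engineer would, in place of code of your own. Each camera call takes 0.05 s, during which the arm holds its last target.

## Working session

There is one attempt and no reset: what is moved stays moved. The work goes in short steps, Python scripts to look and compute and a tool call to move; the robot and the scene stay as the last step left them, time stands still between calls to the robot, and variables do not carry over. Pictures are saved under pics/ and viewed, and the job is handed in when it is done.

Besides the shell and the picture viewer there is one more tool, called after "Request:" in YAML: its name, and indented under it one key for each argument. step_arm: Moves the arm, as the interface text tells. Its arguments: {"type":"object","properties":{"commands":{"type":"array"},"newtons":{"type":"number"}},"required":["commands"]}

```bash
mkdir -p pics; cat > h.py <<'E'
import numpy as np, cv2
from station import arm
from scipy.spatial.transform import Rotation as R
def snap(name,fn):
    im=arm.get_image(name); cv2.imwrite(f'pics/{fn}.png',im[:,:,::-1]); return im
def cam(name):
    p=arm.camera_params(name); Rm=R.from_rotvec(np.ravel(p['rvec'])).as_matrix(); return np.array(p['K']),Rm,np.ravel(p['tvec'])
def proj(name,P,c=None):
    K,Rm,t=c or cam(name); q=(Rm@np.atleast_2d(P).T).T+t; q=(K@q.T).T; return q[:,:2]/q[:,2:]
def ray(c,uv):
    K,Rm,t=c; d=Rm.T@np.linalg.inv(K)@np.array([uv[0],uv[1],1.]); return -Rm.T@t,d/np.linalg.norm(d)
def onz(c,uv,z):
    o,d=ray(c,uv); return o+d*(z-o[2])/d[2]
def tri(l):
    A=np.zeros((3,3));b=np.zeros(3)
    for c,uv in l:
        o,d=ray(c,uv);M=np.eye(3)-np.outer(d,d);A+=M;b+=M@o
    P=np.linalg.solve(A,b); res=[np.linalg.norm((np.eye(3)-np.outer(ray(c,uv)[1],ray(c,uv)[1]))@(P-ray(c,uv)[0])) for c,uv in l]
    return P,np.array(res)
def st():
    s=arm.state(); print('t',s['time'],'p',np.round(s['ee_pos'],4),'f',np.round(s['ft_force'],1),'op',round(float(s['opening']),4)); print(np.round(R.from_rotvec(s['tool_rot']).as_matrix(),4)); print(np.round(s['qpos'],3)); return s
E
python3 - <<'E'
from h import *
st()
for n in ('side','top','wrist'):
    snap(n,n+'0'); print(n,[np.round(a,3).tolist() for a in cam(n)])
E
```

```text
t 0.0 p [0.1768 0.5992 0.4039] f [ 0.3 -0.1  0.4] op 0.0853
[[-9.591e-01  2.830e-01 -3.000e-04]
 [ 2.830e-01  9.591e-01 -1.600e-03]
 [-1.000e-04 -1.600e-03 -1.000e+00]]
[-1.387  0.435  0.025  1.574 -0.012  1.134 -0.075]
side [[[429.848, 0.0, 319.375], [0.0, 429.848, 202.127], [0.0, 0.0, 1.0]], [[-0.997, -0.076, 0.009], [-0.057, 0.655, -0.753], [0.051, -0.752, -0.657]], [0.52, 0.123, 1.301]]
top [[[416.139, 0.0, 312.619], [0.0, 416.139, 202.818], [0.0, 0.0, 1.0]], [[-0.023, -1.0, 0.005], [-0.985, 0.022, -0.17], [0.17, -0.008, -0.985]], [0.013, 0.543, 1.443]]
wrist [[[286.129, 0.0, 319.389], [0.0, 286.129, 203.201], [0.0, 0.0, 1.0]], [[0.284, 0.959, -0.001], [0.908, -0.268, 0.323], [0.309, -0.092, -0.946]], [-0.624, -0.041, 0.38]]
```

View pics/side0.png

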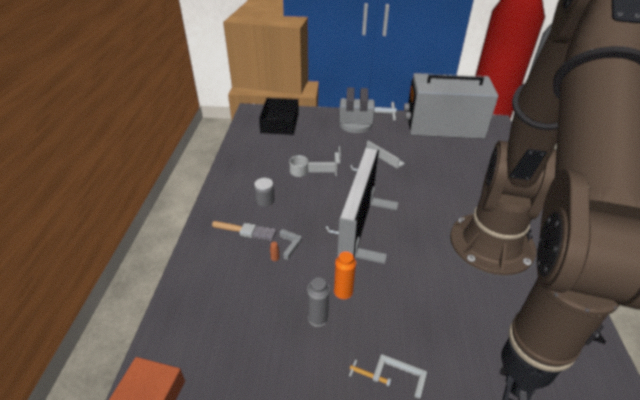

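View pics/top0.png

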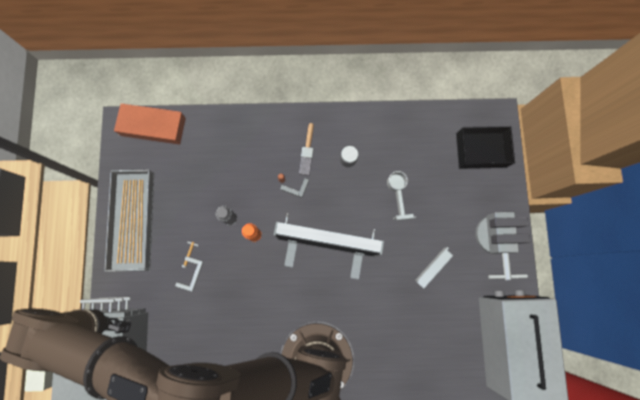

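View pics/wrist0.png

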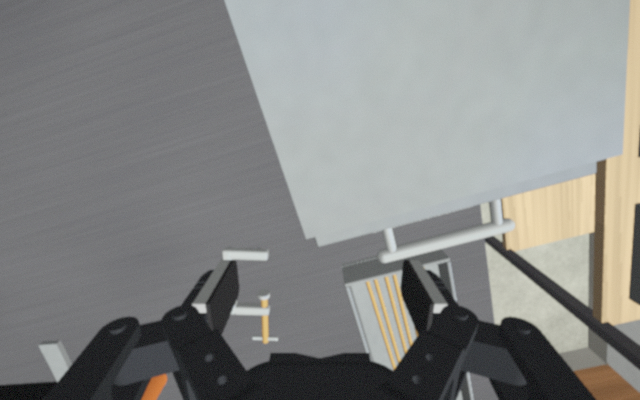

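```bash
python3 - <<'E'
import cv2
t=cv2.imread('pics/top0.png'); s=cv2.imread('pics/side0.png')
cv2.imwrite('pics/tc1.png',cv2.resize(t[150:290,200:440],None,fx=3.3,fy=3.3,interpolation=cv2.INTER_CUBIC))
cv2.imwrite('pics/sc1.png',cv2.resize(s[130:340,220:420],None,fx=2.8,fy=2.8,interpolation=cv2.INTER_CUBIC))
E
```

```text
(no output)
```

View pics/tc1.png

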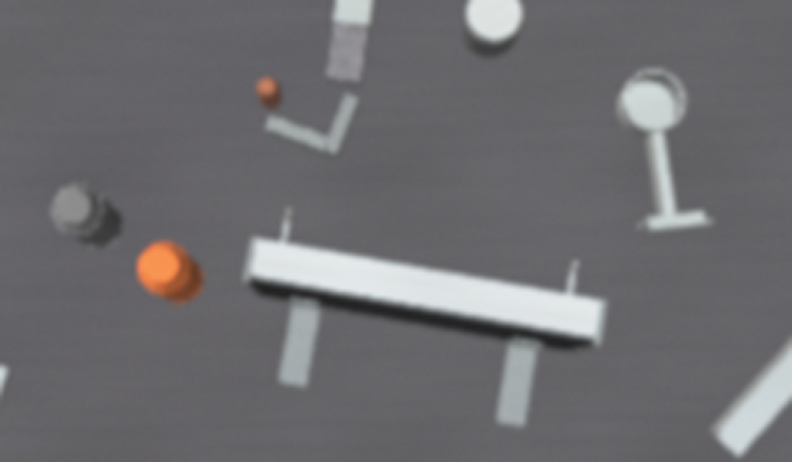

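View pics/sc1.png

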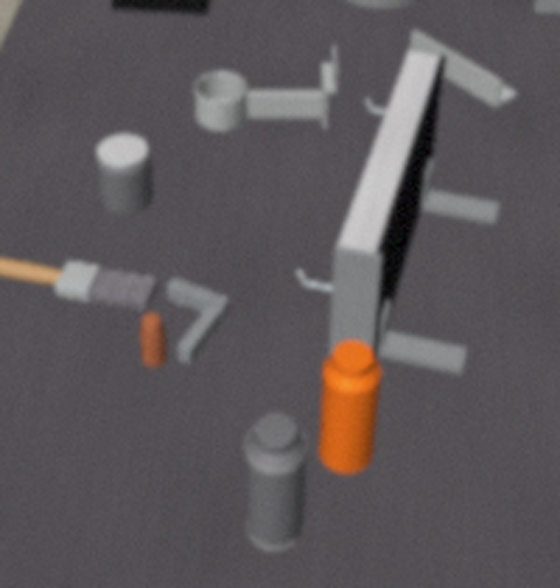

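```bash
cat > m1.py <<'E'
from h import *
T=cam('top');S=cam('side')
t=lambda u,v:(200+u/3.3,150+v/3.3); s=lambda u,v:(220+u/2.8,130+v/2.8)
# panel top face corners in top view
c=[onz(T,t(*p),.178) for p in [(252,237),(606,299),(599,341),(247,280)]]
for q in c: print('panel',np.round(q,4))
# tri panel corners: front-left(+y) and front-right
print('tri FL?',tri([(T,t(252,237)),(S,s(337,238))]), tri([(T,t(606,299)),(S,s(412,52))]))
print('tri BL',tri([(T,t(247,280)),(S,s(382,248))]), 'BR',tri([(T,t(599,341)),(S,s(445,55))]))
for n,p,z in [('cup rim c',(652,99),.045),('bar near cup',(656,135),.035),('bar near plate',(670,211),.035),('plate L',(648,226),.06),('plate R',(708,217),.06),('tongueL',(640,225),.088),('tongueR',(712,219),.088),('can cap',(73,206),.14),('nozzle',(266,86),.06),('sq corner',(333,152),.022),('sq a',(266,122),.022),('sq b',(353,97),.022),('tin',(494,12),.075),('orange',(159,264),.14)]:
    print(n,np.round(onz(T,t(*p),z),4))
print('cup rim', tri([(T,t(652,99)),(S,s(220,90))]))
print('can top', tri([(T,t(73,206)),(S,s(280,430))]))
E
python3 m1.py
```

```text
panel [0.461 0.12  0.178]
panel [ 0.3925 -0.2237  0.178 ]
panel [ 0.3521 -0.2148  0.178 ]
panel [0.4189 0.1252 0.178 ]
tri FL? (array([0.45949645, 0.1192387 , 0.18790031]), array([0.0002149, 0.0002149])) (array([ 0.38955737, -0.22507138,  0.16719819]), array([0.0037936, 0.0037936]))
tri BL (array([0.41790317, 0.12478865, 0.18383553]), array([0.00044483, 0.00044483])) BR (array([ 0.35060111, -0.21568897,  0.17124073]), array([0.00180371, 0.00180371]))
cup rim c [ 0.6206 -0.3092  0.045 ]
bar near cup [ 0.5823 -0.3134  0.035 ]
bar near plate [ 0.4976 -0.3238  0.035 ]
plate L [ 0.4784 -0.2936  0.06  ]
plate R [ 0.4867 -0.3584  0.06  ]
tongueL [ 0.476  -0.2793  0.088 ]
tongueR [ 0.4807 -0.3553  0.088 ]
can cap [0.5015 0.3036 0.14  ]
nozzle [0.6409 0.1129 0.06  ]
sq corner [0.5736 0.0422 0.022 ]
sq a [0.6091 0.116  0.022 ]
sq b [0.6354 0.0188 0.022 ]
tin [ 0.7144 -0.1364  0.075 ]
orange [0.4407 0.2166 0.14  ]
cup rim (array([ 0.62112391, -0.31084344,  0.03684224]), array([0.00130254, 0.00130254]))
can top (array([0.4997704 , 0.30433884, 0.13715134]), array([0.00210628, 0.00210628]))
```

```bash
cat >> h.py <<'E'
def tool():
    s=arm.state(); return R.from_rotvec(s['tool_rot']).as_matrix(), np.array(s['ee_pos'])
def rel(target,jaw=None):
    """cm shift in tool axes to TCP target; jaw: desired world yaw (deg) of tool y axis -> turn deg"""
    M,p=tool(); d=M.T@(np.array(target)-p)*100
    o=[np.round(d,2).tolist()]
    if jaw is not None:
        a=np.degrees(np.arctan2(M[1,1],M[0,1])); t=(jaw-a+90)%180-90; o+=['turn tool z',round(-t,2), 'now jaw',round(a,2)]
    print(o); return d
E
python3 - <<'E'
from h import *
M,p=tool(); K,Rm,t=cam('wrist'); C=-Rm.T@t
print('cam in tool',np.round(M.T@(C-p),4),'axis',np.round(M.T@Rm[2],3), 'img x',np.round(M.T@Rm[0],3),'y',np.round(M.T@Rm[1],3))
rel([0.42,0.30,0.42],97)
rel([0.48,-0.3,0.42],97)
E
```

```text
cam in tool [ 0.0832 -0.0005  0.0313] axis [-0.323  0.     0.946] img x [-0.001  1.    -0.001] y [-0.946 -0.001 -0.323]
[[-31.8, -21.83, -1.56], 'turn tool z', np.float64(-23.43), 'now jaw', np.float64(73.57)]
[[-54.53, -77.68, -1.49], 'turn tool z', np.float64(-23.43), 'now jaw', np.float64(73.57)]
```

Request:
step_arm:
  commands:
    - [[-3.2,-2.2,-0.1,0,8.5],[-3.2,-2.2,-0.1,0,8.5],[-3.2,-2.2,-0.1,0,8.5],[-3.2,-2.2,-0.1,0,8.5],[-3.2,-2.2,-0.1,0,8.5],[-3.2,-2.2,-0.1,0,8.5],[-3.2,-2.2,-0.1,0,8.5],[-3.2,-2.2,-0.1,0,8.5],[-3.2,-2.2,-0.1,0,8.5],[-3.2,-2.2,-0.1,0,8.5]]

```text
time: 1.15
ee_pos: [0.4222, 0.2965, 0.4147]
tool_rot: [-0.449, -3.109, -0.0]
ft_force: [0.4, -0.0, -0.2]
opening: 0.0848
```

```bash
python3 - <<'E'
from h import *
st(); snap('wrist','w1'); np.savez('pics/w1c.npz',*cam('wrist'))
print('can top/bottom',proj('wrist',[[.5,.304,.14],[.5,.304,0]]))
rel([0.48,-0.3,0.42],97)
E
```

```text
t 1.15 p [0.4222 0.2965 0.4147] f [ 0.4 -0.  -0.2] op 0.0848
[[-9.592e-01  2.828e-01 -1.000e-04]
 [ 2.828e-01  9.592e-01  0.000e+00]
 [ 1.000e-04 -0.000e+00 -1.000e+00]]
[-0.849  0.246  0.166  1.832 -0.046  1.067  0.618]
can top/bottom [[355.43223437 266.97596347]
 [343.9622731  214.70802552]]
[[-22.27, -54.97, -0.32], 'turn tool z', np.float64(-23.87), 'now jaw', np.float64(73.13)]
```

View pics/w1.png

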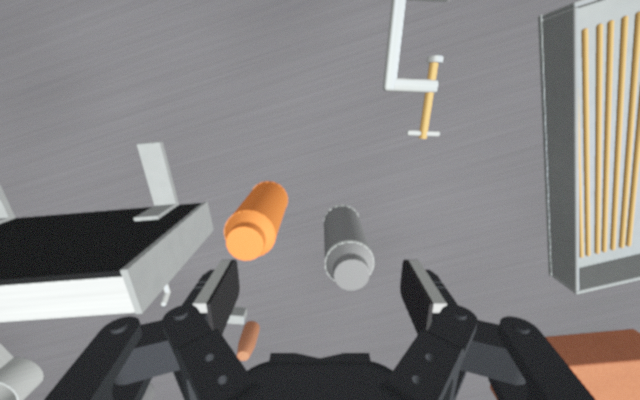

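Request:
step_arm:
  commands:
    - [[-1.8,-4.4,0,0,8.5],[-1.8,-4.4,0,0,8.5],[-1.8,-4.4,0,0,8.5],[-1.8,-4.4,0,0,8.5],[-1.8,-4.4,0,0,8.5],[-1.8,-4.4,0,0,8.5],[-1.8,-4.4,0,0,8.5],[-1.8,-4.4,0,0,8.5],[-1.8,-4.4,0,0,8.5],[-1.8,-4.4,0,0,8.5]]

```text
time: 2.2
ee_pos: [0.4695, -0.1767, 0.4148]
tool_rot: [0.448, 3.109, 0.0]
ft_force: [0.8, 0.6, -0.4]
opening: 0.085
```

```bash
python3 - <<'E'
from h import *
st(); snap('wrist','w2'); np.savez('pics/w2c.npz',*cam('wrist'))
rel([0.51,-0.31,0.38],97)
E
```

```text
t 2.2 p [ 0.4695 -0.1767  0.4148] f [ 0.8  0.6 -0.4] op 0.085
[[-9.592e-01  2.826e-01  3.000e-04]
 [ 2.826e-01  9.592e-01  2.000e-04]
 [-2.000e-04  3.000e-04 -1.000e+00]]
[-0.151  0.23   0.497  1.884 -0.125  1.058  1.681]
[[-7.57, -10.79, 3.6], 'turn tool z', np.float64(-23.87), 'now jaw', np.float64(73.13)]
```

View pics/w2.png

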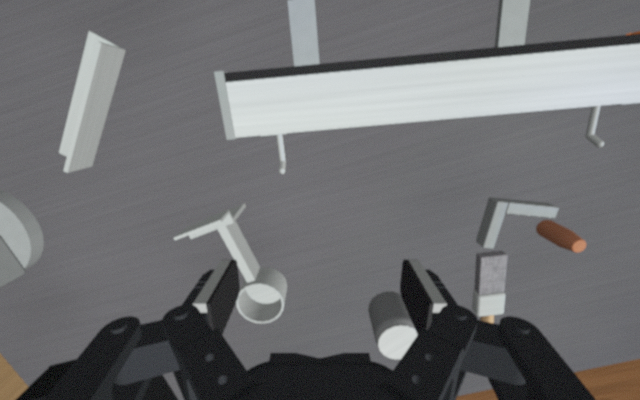

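Request:
step_arm:
  commands:
    - [[-1.1,-2.8,0.1,0,8.5],[-1.1,-2.8,0.1,0,8.5],[-1.1,-2.8,0.1,0,8.5],[-1.1,-2.8,0.1,0,8.5],[0,0,0,-8,8.5],[0,0,0,-8,8.5],[0,0,0,-8,8.5],[0,0,0,0,8.5]]

```text
time: 3.05
ee_pos: [0.4801, -0.2948, 0.4105]
tool_rot: [0.21, -3.134, -0.001]
ft_force: [0.0, -0.1, 0.8]
opening: 0.0851
```

```bash
python3 - <<'E'
from h import *
st(); snap('wrist','w3'); np.savez('pics/w3c.npz',*cam('wrist'))
im=cv2.imread('pics/w3.png'); cv2.imwrite('pics/w3b.png',cv2.resize(im[90:310,190:480],None,fx=2.7,fy=2.7,interpolation=cv2.INTER_CUBIC))
E
```

```text
t 3.05 p [ 0.4801 -0.2948  0.4105] f [ 0.  -0.1  0.8] op 0.0851
[[-9.910e-01 -1.337e-01 -3.000e-04]
 [-1.337e-01  9.910e-01  4.000e-04]
 [ 3.000e-04  4.000e-04 -1.000e+00]]
[ 0.128  0.341  0.44   1.745 -0.161  1.092  2.325]
```

View pics/w3b.png

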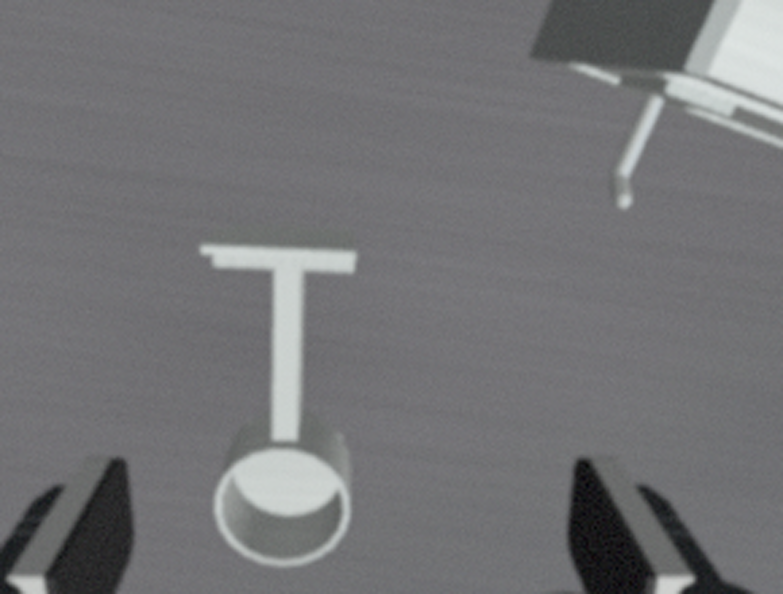

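```bash
cat > m2.py <<'E'
from h import *
d=np.load('pics/w3c.npz'); W=(d['arr_0'],d['arr_1'],d['arr_2']); T=cam('top')
w=lambda u,v:(190+u/2.7,90+v/2.7); t=lambda u,v:(200+u/3.3,150+v/3.3)
a=onz(W,w(287.5,270),.035); b=onz(W,w(285.5,440),.035); print(a,b,'len',np.linalg.norm(b-a),'yaw',np.degrees(np.arctan2(b[1]-a[1],b[0]-a[0])))
r=onz(W,w(283,506),.045); print('rim',r)
print('plate/neck R', onz(W,w(356,262),.06), 'L',onz(W,w(212,260),.06))
# two-view heights
print('tri bar@plate',tri([(W,w(287.5,270)),(T,t(670,211))]),'bar@cup',tri([(W,w(285.5,440)),(T,t(656,135))]),'rim',tri([(W,w(283,506)),(T,t(652,99))]))
E
python3 m2.py
```

```text
[ 0.50016868 -0.32121574  0.035     ] [ 0.5883553  -0.31315371  0.035     ] len 0.08855437330373517 yaw 5.223468621131504
rim [ 0.61996083 -0.3104183   0.045     ]
plate/neck R [ 0.48541567 -0.2913813   0.06      ] L [ 0.49239593 -0.35260627  0.06      ]
tri bar@plate (array([ 0.49560188, -0.32046588,  0.049902  ]), array([0.00014582, 0.00014582])) bar@cup (array([ 0.5804129 , -0.31177597,  0.04783514]), array([0.00131911, 0.00131911])) rim (array([ 0.62137164, -0.31009523,  0.04251808]), array([0.00040721, 0.00040721]))
```

```bash
python3 - <<'E'
from h import *
rel([0.5514,-0.317,0.184],95.8)
E
```

```text
[[-6.79, -3.13, 22.65], 'turn tool z', np.float64(1.59), 'now jaw', np.float64(97.39)]
```

Request:
step_arm:
  commands:
    - [[-3.4,-1.6,0,0,5],[-3.4,-1.5,0,1.6,5],[0,0,3.5,0,5],[0,0,3.5,0,5],[0,0,3.5,0,5],[0,0,3.5,0,5],[0,0,3,0,5],[0,0,0,0,5]]

```text
time: 3.9
ee_pos: [0.5504, -0.3153, 0.2366]
tool_rot: [0.158, -3.131, -0.005]
ft_force: [-0.0, 0.1, 0.2]
opening: 0.0502
```

```bash
python3 - <<'E'
from h import *
st(); rel([0.5514,-0.317,0.184],95.8); snap('wrist','w4')
E
```

```text
t 3.9 p [ 0.5504 -0.3153  0.2366] f [-0.   0.1  0.2] op 0.0502
[[-0.9949 -0.1006 -0.0068]
 [-0.1006  0.9949  0.0031]
 [ 0.0065  0.0038 -1.    ]]
[ 0.193  0.644  0.368  1.737 -0.298  0.824  2.372]
[[-0.12, -0.2, 5.26], 'turn tool z', np.float64(-0.03), 'now jaw', np.float64(95.77)]
```

View pics/w4.png

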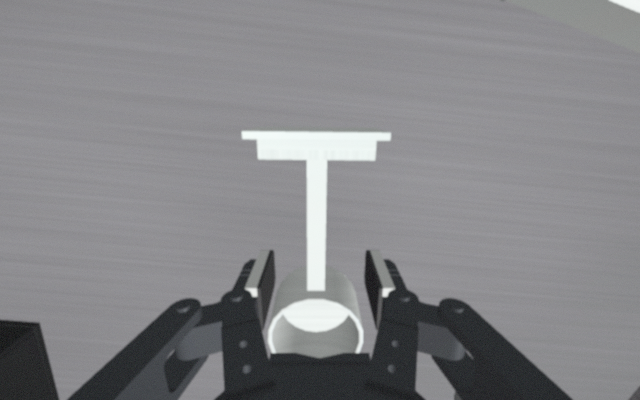

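Request:
step_arm:
  commands:
    - [[-0.1,-0.2,2,0,5],[0,0,2,0,5],[0,0,1.2,0,5],[0,0,0,0,5],[0,0,0,0,1],[0,0,0,0,1],[0,0,0,0,1],[0,0,0,0,1],[0,0,0,0,1],[0,0,0,0,1]]
  newtons: 30

```text
time: 4.95
ee_pos: [0.5533, -0.3185, 0.19]
tool_rot: [-0.163, 3.136, -0.0]
ft_force: [-0.8, 1.4, 6.5]
opening: 0.0115
```

```bash
python3 - <<'E'
from h import *
st();snap('wrist','w5')
E
```

```text
t 4.95 p [ 0.5533 -0.3185  0.19  ] f [-0.8  1.4  6.5] op 0.0115
[[-9.946e-01 -1.039e-01  1.700e-03]
 [-1.039e-01  9.946e-01 -1.000e-04]
 [-1.600e-03 -2.000e-04 -1.000e+00]]
[ 0.217  0.707  0.338  1.755 -0.329  0.734  2.401]
```

View pics/w5.png

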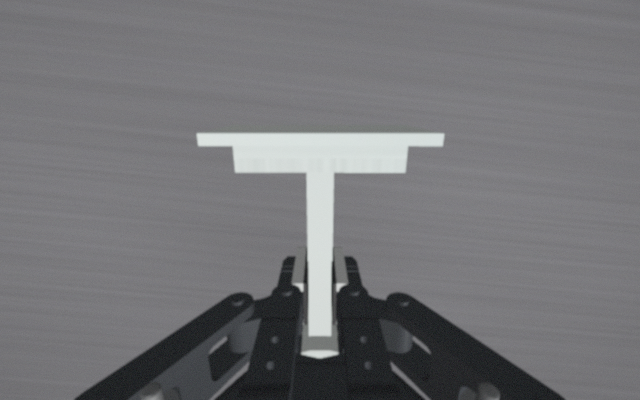

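Request:
step_arm:
  commands:
    - [[0,0,0,0,1],[0,0,0,0,1]]

```text
time: 5.2
ee_pos: [0.5533, -0.3185, 0.19]
tool_rot: [-0.163, 3.136, -0.0]
ft_force: [-1.6, 2.0, 6.6]
opening: 0.0113
```

```bash
python3 - <<'E'
from h import *
st();snap('side','s5')
im=cv2.imread('pics/s5.png'); cv2.imwrite('pics/s5b.png',cv2.resize(im[80:260,220:460],None,fx=3.2,fy=3.2,interpolation=cv2.INTER_CUBIC))
E
```

```text
t 5.2 p [ 0.5533 -0.3185  0.19  ] f [-1.6  2.   6.6] op 0.0113
[[-9.946e-01 -1.039e-01  1.700e-03]
 [-1.039e-01  9.946e-01 -1.000e-04]
 [-1.700e-03 -3.000e-04 -1.000e+00]]
[ 0.217  0.707  0.338  1.755 -0.329  0.734  2.401]
```

View pics/s5b.png

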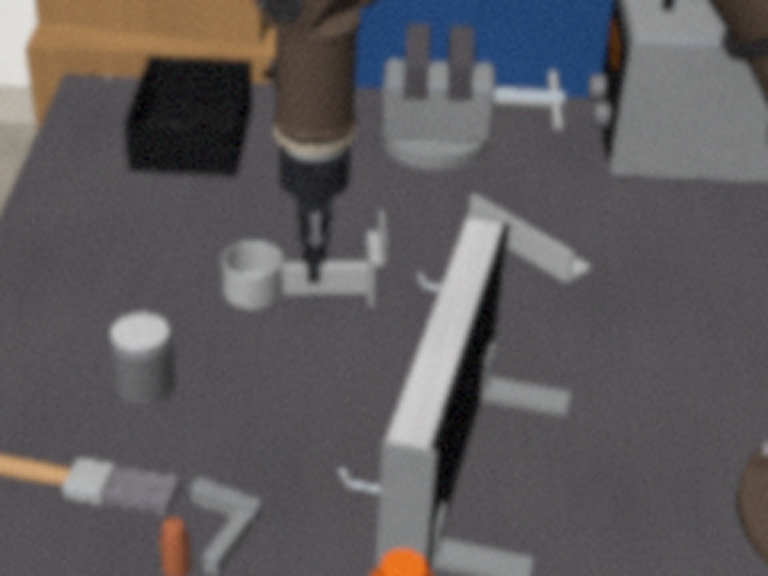

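Request:
step_arm:
  commands:
    - [[0,0,-2,0,1],[0,0,-3.5,0,1],[0,0,-3.5,0,1],[0,0,-3.5,0,1],[0,0,-3.5,0,1],[0,0,-3.5,0,1],[0,0,-3.5,0,1],[0,0,-1,0,1],[0,0,0,0,1]]
  newtons: 40

```text
time: 6.15
ee_pos: [0.5528, -0.3188, 0.43]
tool_rot: [-0.163, 3.135, -0.002]
ft_force: [0.2, -0.7, -5.3]
opening: 0.011
```

```bash
python3 - <<'E'
from h import *
st();snap('side','s6');snap('wrist','w6')
im=cv2.imread('pics/s6.png'); a=cv2.resize(im[40:220,220:420],None,fx=2,fy=2,interpolation=cv2.INTER_CUBIC)
b=cv2.resize(cv2.imread('pics/w6.png'),(576,360)); cv2.imwrite('pics/c6.png',np.vstack([np.hstack([a[:300],np.zeros((300,176,3),np.uint8)]),b[:300]]))
im=cv2.imread('pics/w2.png'); cv2.imwrite('pics/w2b.png',cv2.resize(im[0:200,200:640],None,fx=1.8,fy=1.8,interpolation=cv2.INTER_CUBIC))
rel([0.351,0.065,0.43],78.7)
E
```

```text
t 6.15 p [ 0.5528 -0.3188  0.43  ] f [ 0.2 -0.7 -5.3] op 0.011
[[-0.9946 -0.1038  0.0024]
 [-0.1038  0.9946 -0.001 ]
 [-0.0023 -0.0012 -1.    ]]
[ 0.142  0.455  0.449  1.53  -0.207  1.201  2.3  ]
[[16.05, 40.2, -0.21], 'turn tool z', np.float64(17.27), 'now jaw', np.float64(95.97)]
```

View pics/c6.png

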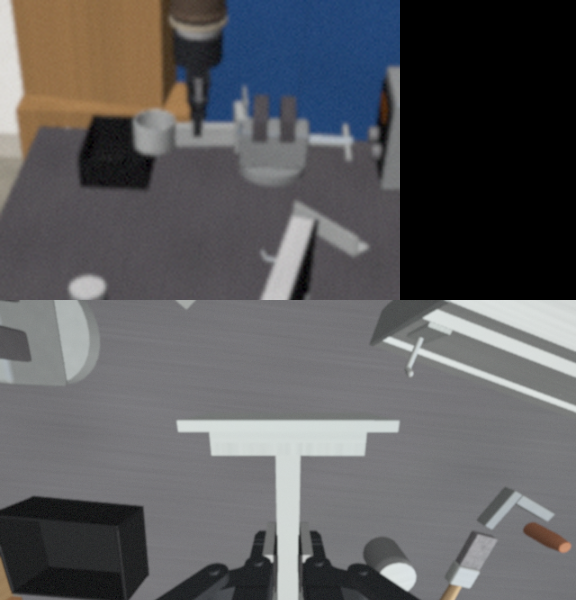

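View pics/w2b.png

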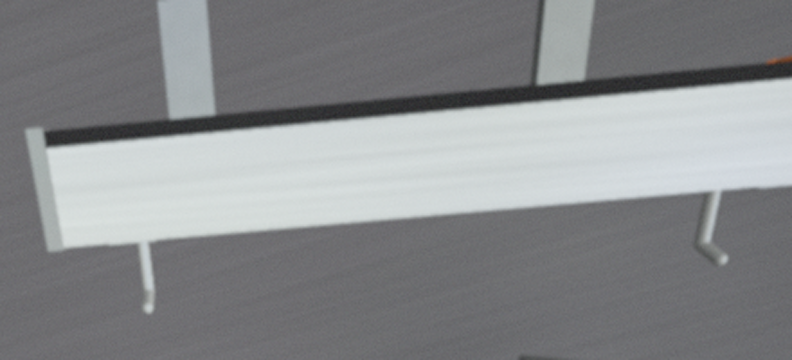

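```bash
cat > m3.py <<'E'
from h import *
d=np.load('pics/w2c.npz'); W=(d['arr_0'],d['arr_1'],d['arr_2']); T=cam('top');S=cam('side')
w=lambda u,v:(200+u/1.8,v/1.8); t=lambda u,v:(200+u/3.3,150+v/3.3); s=lambda u,v:(220+u/2.8,130+v/2.8)
f1=onz(W,w(50,251),.178);f2=onz(W,w(755,189),.178);b1=onz(W,w(27,129),.178);b2=onz(W,w(792,80),.178)
print(f1,f2,b1,b2)
n=(f2-f1)/np.linalg.norm(f2-f1); print('yaw',np.degrees(np.arctan2(-n[0],n[1])), 'thick', np.cross((b2-f1)[:2],n[:2]),np.cross((b1-f1)[:2],n[:2]))
print(tri([(W,w(50,251)),(T,t(606,299))]))
c=f1+n*.173; print('centre by w2',c,'from top', (onz(T,t(252,237),.178)+onz(T,t(606,299),.178))/2)
E
python3 m3.py
```

```text
[ 0.39226084 -0.2305742   0.178     ] [0.44821047 0.03269178 0.178     ] [ 0.34926823 -0.22151935  0.178     ] [0.41352571 0.04389523 0.178     ]
yaw -11.9980671691991 thick -0.03625601680894133 -0.0439357320470501
(array([ 0.39065703, -0.21749867,  0.2154327 ]), array([0.00110078, 0.00110078]))
centre by w2 [ 0.42822386 -0.06135345  0.178     ] from top [ 0.42674007 -0.05184843  0.178     ]m3.py:6: DeprecationWarning: Arrays of 2-dimensional vectors are deprecated. Use arrays of 3-dimensional vectors instead. (deprecated in NumPy 2.0)
  n=(f2-f1)/np.linalg.norm(f2-f1); print('yaw',np.degrees(np.arctan2(-n[0],n[1])), 'thick', np.cross((b2-f1)[:2],n[:2]),np.cross((b1-f1)[:2],n[:2]))
```

Request:
step_arm:
  commands:
    - [[1.8,4.5,0,0,1],[1.8,4.5,0,0,1],[1.8,4.5,0,0,1],[1.8,4.5,0,0,1],[1.8,4.5,0,0,1],[1.8,4.5,0,0,1],[1.8,4.5,0,0,1],[1.7,4.5,0,0,1],[1.7,4.2,0,0,1],[0,0,0,5.5,1]]

```text
time: 7.25
ee_pos: [0.3487, 0.0689, 0.427]
tool_rot: [0.024, -3.138, -0.0]
ft_force: [1.2, -0.8, -4.2]
opening: 0.0106
```

Request:
step_arm:
  commands:
    - [[0,0,0,6,1],[0,0,0,6,1],[0,0,0,0,1],[0,0,0,0,1]]

```text
time: 7.65
ee_pos: [0.3515, 0.0645, 0.4277]
tool_rot: [-0.311, -3.124, 0.001]
ft_force: [-0.1, 0.4, -4.6]
opening: 0.011
```

```bash
python3 - <<'E'
from h import *
st();np.savez('pics/w7c.npz',*cam('wrist'));snap('wrist','w7');snap('top','t7'); snap('side','s7')
im=cv2.imread('pics/t7.png'); cv2.imwrite('pics/t7b.png',cv2.resize(im[150:330,200:440],None,fx=3.3,fy=3.3,interpolation=cv2.INTER_CUBIC))
im=cv2.imread('pics/s7.png'); cv2.imwrite('pics/s7b.png',cv2.resize(im[50:300,240:480],None,fx=2.4,fy=2.4,interpolation=cv2.INTER_CUBIC))
E
```

```text
t 7.65 p [0.3515 0.0645 0.4277] f [-0.1  0.4 -4.6] op 0.011
[[-9.804e-01  1.971e-01 -2.100e-03]
 [ 1.971e-01  9.804e-01 -7.000e-04]
 [ 1.900e-03 -1.100e-03 -1.000e+00]]
[-0.482 -0.045  0.145  2.126  0.007  1.063  1.032]
```

View pics/w7.png

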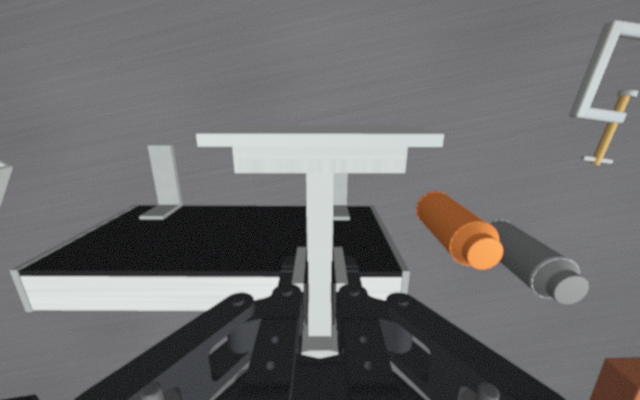

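View pics/s7b.png

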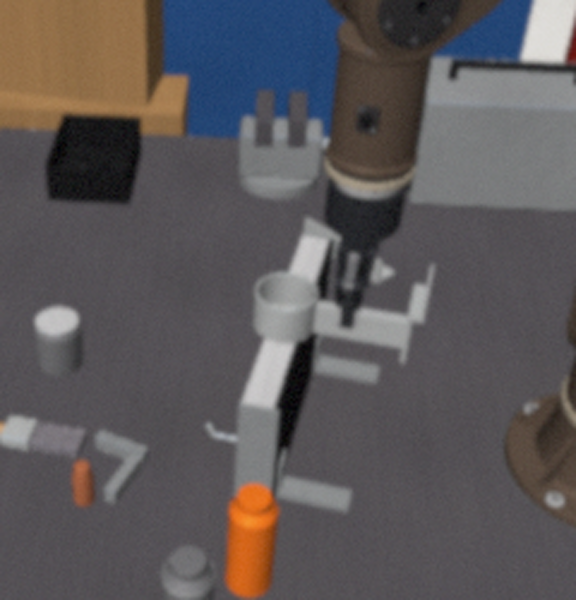

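```bash
cat > m4.py <<'E'
from h import *
d=np.load('pics/w7c.npz'); W=(d['arr_0'],d['arr_1'],d['arr_2'])
im=cv2.imread('pics/w7.png'); print(im[262:284,150,0]); print(im[262:284,60,0],im[262:284,240,0],im[262:284,390,0]); print(im[300:316,60,0],im[300:316,150,0]); 
print('row 276',im[276,4:30,0], im[280,398:416,0])
b1=onz(W,(60,273.5),.178);b2=onz(W,(390,271.5),.178); n=(b2-b1)/np.linalg.norm(b2-b1); print(b1,b2,'yaw',np.degrees(np.arctan2(-n[0],n[1])))
L=onz(W,(12,272.5),.178);Rr=onz(W,(408,271.5),.178); print(L,Rr,np.linalg.norm(L-Rr),(L+Rr)/2)
print('front',onz(W,(31,310),.178),onz(W,(150,309),.178))
E
python3 m4.py
python3 - <<'E'
import cv2
im=cv2.imread('pics/w7.png'); cv2.imwrite('pics/w7b.png',cv2.resize(im[195:325,0:430],None,fx=1.86,fy=1.86*2,interpolation=cv2.INTER_CUBIC))
E
```

```text
[ 21  26  26  13  24  26  26  32  36  39  38  46  43  89 151 197 216 221
 223 223 222 221]
[ 27  29  25  32  15  27  32  25  33  42  42  43  50 108 178 213 223 222
 221 221 221 221] [ 13  22  17  27  22  27  30  24  25  37  40  51  50  77 138 190 218 225
 228 226 227 224] [ 20  21  21  23  20  21  28  24  27  28  42  46  45  55 110 178 215 224
 224 224 224 225]
[224 225 225 226 223 222 222 222 219 203 166 127 118 116 119 121] [225 222 221 224 224 224 224 224 222 212 190 152 124 123 123 119]
row 276 [117 119 119 119 121 120 127 141 166 179 179 182 179 176 166 153 157 174
 181 181 181 181 180 181 181 179] [224 224 216 203 185 184 184 185 184 183 168 145 129 125 123 128 126 128]
[ 0.36122848 -0.171041    0.178     ] [0.41654987 0.11385421 0.178     ] yaw -10.98902458531814
[ 0.35195963 -0.21193205  0.178     ] [0.41966712 0.12933049 0.178     ] 0.3479143878663634 [ 0.38581337 -0.04130078  0.178     ]
front [ 0.39176849 -0.21607335  0.178     ] [ 0.41241881 -0.10785583  0.178     ]
```

View pics/w7b.png

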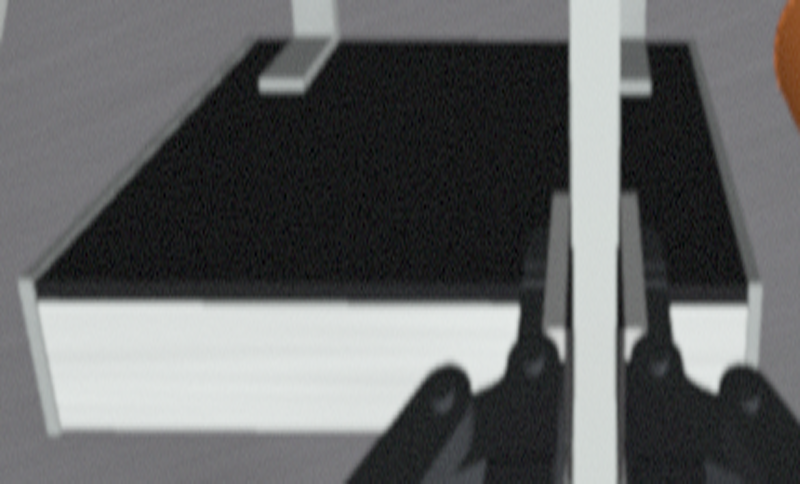

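Request:
step_arm:
  commands:
    - [[0,0,2,0,1],[0,0,2,0,1],[0,0,1.5,0,1],[0,0,0.5,0,1],[0,0,0.5,0,1],[0,0,0.5,0,1],[0,0,0.5,0,1],[0,0,0.5,0,1],[0,0,0,0,1],[0,0,0,0,1]]
  newtons: 25

```text
time: 8.8
ee_pos: [0.3508, 0.0649, 0.3488]
tool_rot: [-0.314, -3.123, 0.0]
ft_force: [-7.6, 1.9, 2.6]
opening: 0.0106
```

```bash
python3 - <<'E'
from h import *
st();np.savez('pics/w8c.npz',*cam('wrist'));snap('wrist','w8'); snap('side','s8')
im=cv2.imread('pics/s8.png'); a=cv2.resize(im[110:260,300:460],None,fx=2.6,fy=2.6,interpolation=cv2.INTER_CUBIC)
b=cv2.resize(cv2.imread('pics/w8.png')[90:400,130:510],(380,310)); print(a.shape)
c=np.zeros((390,796,3),np.uint8); c[:,:416]=a; c[:310,416:]=b; cv2.imwrite('pics/c8.png',c)
E
```

```text
t 8.8 p [0.3508 0.0649 0.3488] f [-7.6  1.9  2.6] op 0.0106
[[-9.800e-01  1.988e-01 -3.100e-03]
 [ 1.988e-01  9.800e-01  1.000e-04]
 [ 3.000e-03 -5.000e-04 -1.000e+00]]
[-0.475  0.058  0.151  2.252 -0.013  0.836  1.055]
(390, 416, 3)
```

View pics/c8.png

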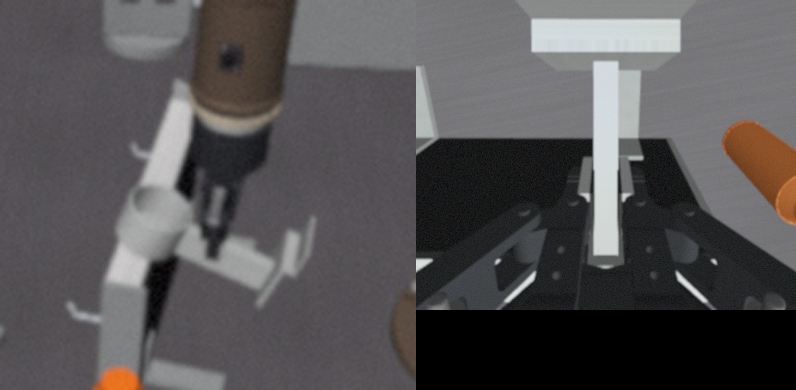

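Request:
step_arm:
  commands:
    - [[0,0,0.4,0,1],[0,0,0.4,0,1],[0,0,0.4,0,1],[0,0,0.2,0,1],[0,0,0,0,1],[0,0,0,0,1]]

```text
time: 9.5
ee_pos: [0.3508, 0.0649, 0.3349]
tool_rot: [-0.314, -3.123, 0.0]
ft_force: [-9.0, 1.3, 2.8]
opening: 0.0109
```

```bash
cat > look.py <<'E'
from h import *
import sys
n=sys.argv[1]; y0,x0=int(sys.argv[2]),int(sys.argv[3])
st();np.savez(f'pics/w{n}c.npz',*cam('wrist'));snap('wrist','w'+n); snap('side','s'+n)
im=cv2.imread(f'pics/s{n}.png'); a=cv2.resize(im[y0:y0+150,x0:x0+160],None,fx=2.6,fy=2.6,interpolation=cv2.INTER_CUBIC)
b=cv2.imread(f'pics/w{n}.png')[10:400,130:510]
cv2.imwrite(f'pics/c{n}.png',np.hstack([a,b]))
E
python3 look.py 9 110 300
```

```text
t 9.5 p [0.3508 0.0649 0.3349] f [-9.   1.3  2.8] op 0.0109
[[-9.800e-01  1.988e-01 -3.000e-03]
 [ 1.988e-01  9.800e-01  2.000e-04]
 [ 3.000e-03 -4.000e-04 -1.000e+00]]
[-0.473  0.081  0.151  2.271 -0.019  0.794  1.061]
```

View pics/c9.png

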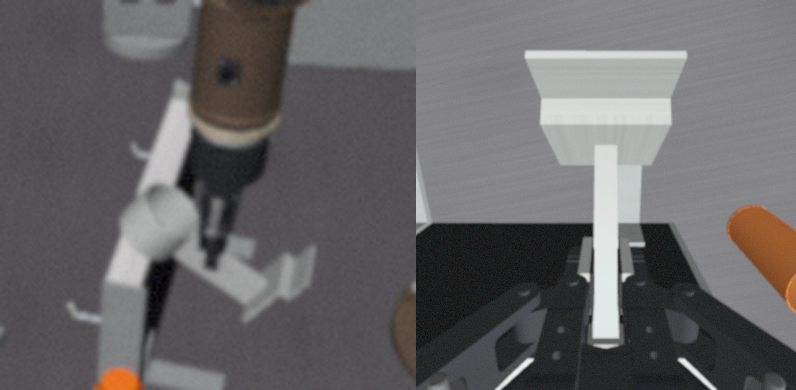

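```bash
cat > fit.py <<'E'
from h import *
from scipy.optimize import least_squares
# tool->panel-like frame: forward X=-tool x, Y = tool y, Z=-tool z ; about grasp point (155mm ahead)
def fit(n,uv,M,p,full=True):
    d=np.load(f'pics/w{n}c.npz'); W=(d['arr_0'],d['arr_1'],d['arr_2'])
    B=[];U=[]
    for (bx,bz),((u1,v1),(u2,v2)) in uv:
        B+=[[bx,-30,bz],[bx,30,bz]];U+=[[u1,v1],[u2,v2]]
    B=np.array(B)/1e3;U=np.array(U)
    F=np.column_stack([-M[:,0],M[:,1],-M[:,2]]); g=p+.155*M[:,2]
    def w(x):
        a=x[0]; c,s=np.cos(a),np.sin(a); b=B-[x[1],0,x[2]]
        L=np.column_stack([c*b[:,0]-s*b[:,2], b[:,1]+x[3]+x[4]*b[:,0], s*b[:,0]+c*b[:,2]])
        return g+L@F.T
    f=lambda x:(proj('',w(x),W)-U).ravel()
    r=least_squares(f,[.5,.066,.03,0,0]); print('tilt',np.degrees(r.x[0]),'grip bx,bz mm',r.x[1:3]*1e3,'dy',r.x[3]*1e3,'rms',np.sqrt(np.mean(r.fun**2))); print(np.round(r.fun,1))
    return r.x
if __name__=='__main__':
    M,p=tool()
    fit('9',[((-8,88),((239,62),(401,62))),((-8,60),((255,108),(385,108))),((5,60),((254,134),(385,134))),((5,0),((277,175),(363,175)))],M,p)
E
python3 fit.py
```

```text
tilt 32.63946885012918 grip bx,bz mm [70.74457127 29.43601147] dy -0.757301747328844 rms 1.4506733521323512
[-0.   1.9  0.2  1.8  0.4 -1.2 -0.6 -1.3 -0.3 -1.7  0.8 -1.8 -3.   1.
  2.2  0.9]
```

Request:
step_arm:
  commands:
    - [[0,0,0.3,0,1],[0,0,0.3,0,1],[0,0,0,0,1],[0,0,0,0,1]]

```text
time: 10.0
ee_pos: [0.3511, 0.0648, 0.329]
tool_rot: [-0.314, -3.123, 0.0]
ft_force: [-8.5, 1.6, 3.6]
opening: 0.0109
```

```bash
python3 look.py 10 110 300; python3 - <<'E'
import cv2
im=cv2.imread('pics/w10.png'); cv2.imwrite('pics/w10b.png',cv2.resize(im[20:220,200:440],None,fx=3,fy=3,interpolation=cv2.INTER_CUBIC))
E
```

```text
t 10.0 p [0.3511 0.0648 0.329 ] f [-8.5  1.6  3.6] op 0.0109
[[-9.80e-01  1.99e-01 -2.40e-03]
 [ 1.99e-01  9.80e-01  2.00e-04]
 [ 2.30e-03 -3.00e-04 -1.00e+00]]
[-0.472  0.091  0.151  2.279 -0.021  0.775  1.064]
```

View pics/w10b.png

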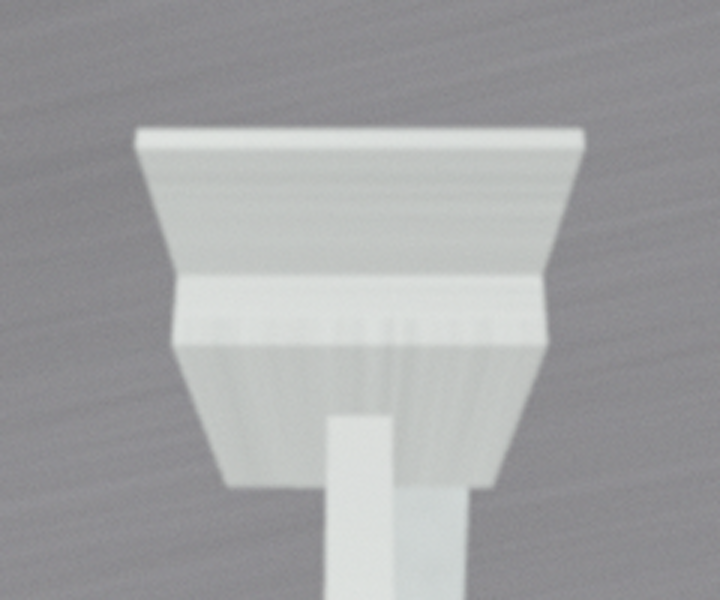

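View pics/c10.png

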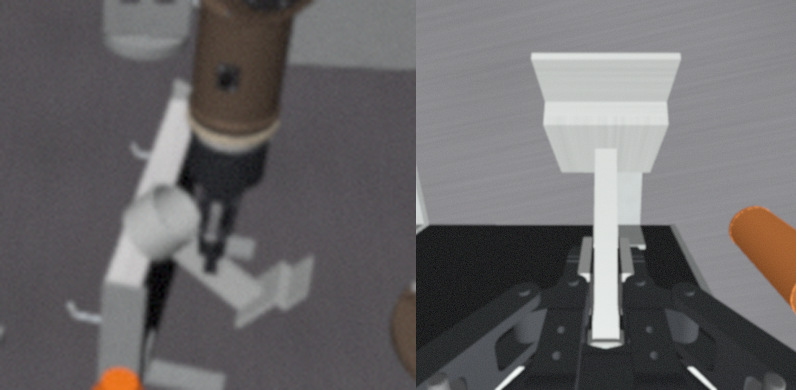

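```bash
python3 - <<'E'
from fit import *
M,p=tool(); q=lambda a,b,v:((200+a/3,20+v/3),(200+b/3,20+v/3))
x=fit('10',[((-11,88),q(136,584,128)),((-8,88),q(137,585,149)),((-8,60),q(176,543,274)),((5,60),q(172,549,345)),((5,0),q(228,494,487))],M,p)
np.save('pics/grip.npy',x)
E
```

```text
tilt 36.643819435516036 grip bx,bz mm [70.97453337 31.47403771] dy 0.8280452511262806 rms 0.3587116978370967
[ 0.2  0.4 -0.1  0.3 -0.6 -0.6  0.3 -0.7  0.4  0.5 -0.1  0.4  0.4  0.1
  0.  -0.  -0.2 -0.2 -0.4 -0.2]
```

Request:
step_arm:
  commands:
    - [[0,0,0,0,0.8],[0,0,-1.5,0,0.8],[0,0,-3,0,0.8],[0,0,-3.5,0,0.8],[0,0,-3.5,0,0.8],[0,0,-1.5,0,0.8],[0,0,0,0,0.8]]
  newtons: 100

```text
time: 10.8
ee_pos: [0.3526, 0.0648, 0.4612]
tool_rot: [0.314, 3.121, 0.004]
ft_force: [0.4, 0.3, -4.9]
opening: 0.0099
```

```bash
cat >> h.py <<'E'
PF=np.array([.4263,-.049,0]); PY=-11.2
def pan(x,y,z):
    a=np.radians(PY); return PF+np.array([np.cos(a)*x-np.sin(a)*y, np.sin(a)*x+np.cos(a)*y, z])/1.
def topan(P):
    a=np.radians(PY); d=np.array(P)-PF; return np.array([np.cos(a)*d[0]+np.sin(a)*d[1], -np.sin(a)*d[0]+np.cos(a)*d[1], d[2]])
def gpan():
    M,p=tool(); g=topan(p+.155*M[:,2])*1e3; print('grip in panel mm',np.round(g,1),'jaw-pan yaw',round(float(np.degrees(np.arctan2(M[1,1],M[0,1])))-90-PY,2)); return g
E
python3 - <<'E'
from h import *
st(); gpan(); snap('wrist','w11'); rel(pan(.115,0,.455),90+PY)
E
```

```text
t 10.8 p [0.3526 0.0648 0.4612] f [ 0.4  0.3 -4.9] op 0.0099
[[-0.9799  0.1995  0.0052]
 [ 0.1995  0.9799  0.0022]
 [-0.0047  0.0032 -1.    ]]
[-0.487 -0.078  0.146  2.068  0.012  1.146  1.023]
grip in panel mm [-93.6  97.8 306.2] jaw-pan yaw -0.31
[[-21.03, -9.6, 0.49], 'turn tool z', np.float64(-0.31), 'now jaw', np.float64(78.49)]
```

Request:
step_arm:
  commands:
    - [[-3,-1.4,0,0,0.8],[-3,-1.4,0,0,0.8],[-3,-1.4,0,0,0.8],[-3,-1.4,0,0,0.8],[-3,-1.4,0,0,0.8],[-3,-1.4,0,0,0.8],[-3,-1.2,0.5,-0.3,0.8],[0,0,0,0,0.8],[0,0,0,0,0.8]]

```text
time: 11.75
ee_pos: [0.5385, -0.0717, 0.4515]
tool_rot: [-0.309, -3.123, 0.002]
ft_force: [-0.3, 0.4, -4.8]
opening: 0.01
```

```bash
python3 look.py 12 90 260; python3 - <<'E'
from h import *
gpan()
im=cv2.imread('pics/w12.png'); cv2.imwrite('pics/w12b.png',cv2.resize(im[0:300,120:520],None,fx=2,fy=2,interpolation=cv2.INTER_CUBIC))
E
```

```text
t 11.75 p [ 0.5385 -0.0717  0.4515] f [-0.3  0.4 -4.8] op 0.01
[[-9.806e-01  1.958e-01 -3.800e-03]
 [ 1.958e-01  9.806e-01 -6.000e-04]
 [ 3.600e-03 -1.300e-03 -1.000e+00]]
[-0.248  0.267  0.362  1.725 -0.1    1.172  1.515]
grip in panel mm [1.134e+02 2.000e-01 2.976e+02] jaw-pan yaw -0.01
```

View pics/w12b.png

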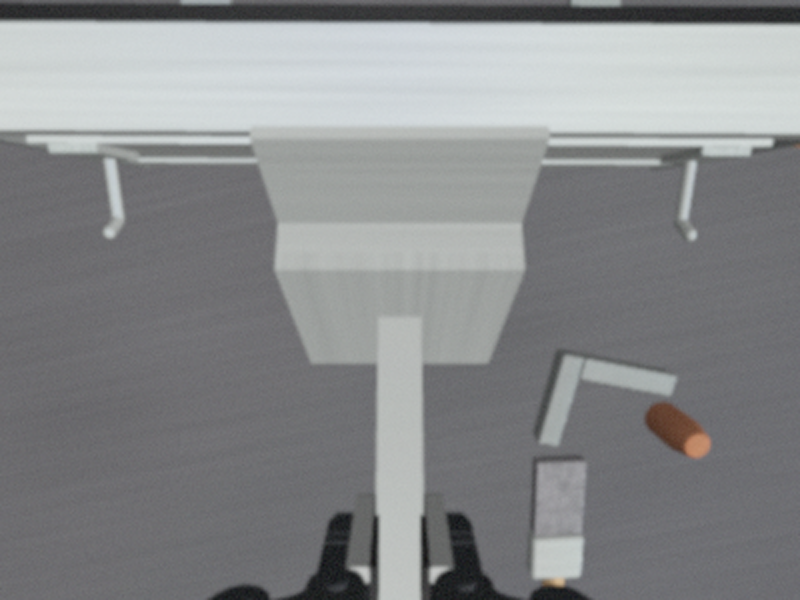

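View pics/c12.png

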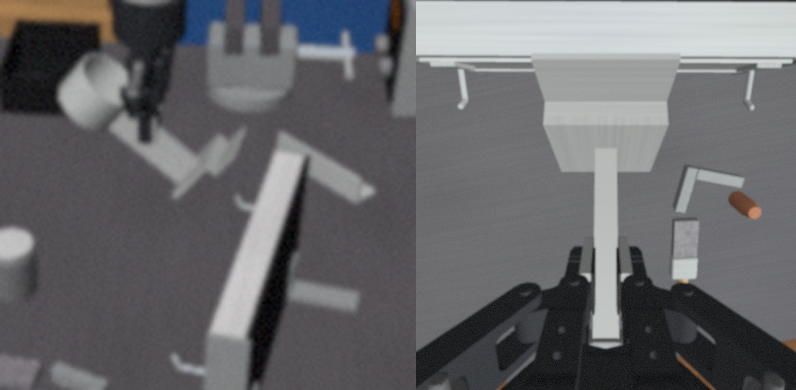

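```bash
python3 - <<'E'
from h import *
d=np.load('pics/w12c.npz'); W=(d['arr_0'],d['arr_1'],d['arr_2'])
im=cv2.cvtColor(cv2.imread('pics/w12.png'),cv2.COLOR_BGR2GRAY)
for u in (140,170,200,220,420,440,470,490):
    print(u,im[0:16:1,u].tolist(),'|',im[58:84,u].tolist())
E
```

```text
140 [97, 83, 57, 42, 48, 47, 48, 45, 51, 82, 145, 189, 207, 210, 212, 209] | [212, 215, 213, 211, 213, 208, 192, 157, 134, 164, 193, 207, 199, 168, 137, 119, 108, 105, 106, 105, 105, 108, 107, 107, 111, 108]
170 [97, 84, 62, 46, 48, 49, 49, 50, 48, 71, 124, 176, 203, 212, 210, 210] | [213, 214, 215, 213, 213, 210, 196, 166, 136, 160, 192, 209, 203, 187, 165, 161, 160, 156, 141, 119, 106, 105, 113, 112, 109, 108]
200 [105, 91, 64, 57, 51, 51, 49, 53, 49, 76, 128, 176, 202, 210, 210, 208] | [213, 215, 216, 214, 213, 208, 197, 166, 135, 152, 188, 206, 203, 182, 138, 117, 112, 115, 112, 123, 152, 182, 184, 148, 119, 111]
220 [168, 143, 103, 56, 53, 54, 53, 49, 52, 79, 127, 176, 204, 209, 210, 209] | [215, 216, 216, 213, 212, 209, 203, 176, 145, 156, 189, 209, 211, 193, 150, 116, 110, 112, 114, 124, 153, 183, 186, 156, 126, 111]
420 [170, 169, 145, 97, 57, 50, 44, 46, 50, 51, 70, 125, 183, 209, 216, 215] | [217, 218, 218, 217, 216, 216, 213, 200, 170, 140, 155, 189, 208, 205, 181, 140, 115, 116, 116, 111, 124, 152, 183, 183, 147, 120]
440 [103, 102, 89, 65, 53, 49, 48, 41, 44, 44, 74, 129, 182, 208, 215, 216] | [215, 217, 217, 215, 216, 215, 213, 205, 180, 146, 153, 187, 209, 210, 192, 147, 119, 113, 115, 113, 123, 152, 184, 186, 160, 122]
470 [109, 103, 89, 67, 49, 47, 46, 42, 42, 47, 57, 111, 169, 206, 213, 214] | [213, 214, 215, 216, 215, 213, 214, 204, 179, 145, 144, 181, 204, 209, 190, 148, 120, 125, 123, 111, 106, 103, 102, 105, 108, 110]
490 [106, 105, 92, 69, 42, 42, 39, 47, 44, 40, 55, 109, 169, 202, 213, 212] | [214, 214, 214, 214, 214, 212, 212, 204, 177, 141, 143, 180, 205, 212, 205, 202, 200, 199, 197, 175, 140, 113, 107, 113, 108, 105]
```

```bash
python3 - <<'E'
from h import *
d=np.load('pics/w12c.npz'); W=(d['arr_0'],d['arr_1'],d['arr_2'])
pts=[(150,65.3),(200,65.6),(220,66),(420,66.3),(440,66.7),(480,66.5)]
for z,lab in ((.178,'topedge'),):
    for p in pts: print(np.round(topan(onz(W,p,z))*1e3,1))
# predicted projections for edges
for x,z in ((0,.178),(0,.159),(0,.135),(0,.075),(-.042,.178)): print(x,z,np.round(proj('',[pan(x,-.12,z),pan(x,.12,z)],W),1).tolist())
# hook root/tip: tip at x .043 z .135
print('hooks',np.round(proj('',[pan(.0,-.15,.1),pan(.0,.15,.1),pan(.043,-.15,.135),pan(.043,.15,.135)],W),1).tolist())
print('dark back edge', [np.round(topan(onz(W,p,.178))*1e3,1).tolist() for p in ((140,10),(490,11.5))])
E
```

```text
[   0.6 -131.4  178. ]
[  0.9 -92.9 178. ]
[  1.2 -77.6 178. ]
[  1.8  76.5 178. ]
[  2.1  91.9 178. ]
[  2.  122.7 178. ]
0 0.178 [[164.7, 64.5], [477.0, 63.6]]
0 0.159 [[176.4, 67.7], [465.1, 66.9]]
0 0.135 [[188.9, 71.1], [452.4, 70.4]]
0 0.075 [[212.3, 77.5], [428.6, 76.9]]
-0.042 0.178 [[154.5, 0.3], [487.1, -0.6]]
hooks [[174.4, 75.2], [466.6, 74.4], [164.3, 120.2], [477.1, 119.5]]
dark back edge [[-36.0, -131.7, 178.0], [-34.5, 123.5, 178.0]]
```

```bash
sed -i 's/^PF=.*/PF=np.array([.4276,-.0493,0]); PY=-11.5/' h.py; python3 - <<'E'
from fit import *
M,p=tool(); q=lambda a,b,v:((120+a/2,v/2),(120+b/2,v/2))
x=fit('12',[((-11,88),q(250,549,126)),((-8,60),q(277,525,222)),((5,60),q(274,526,269)),((5,0),q(311,490,363))],M,p)
def pts(x,th=None):
    a=x[0] if th is None else th; c,s=np.cos(a),np.sin(a)
    for n,b in dict(tipf=(-8,88),tipr=(-11,88),corner=(-11,56),seat=(0,56),nin=(-8,60),ptop=(5,60),pbot=(0,0),pbotf=(5,0)).items():
        d=np.array(b)-x[1:3]*1e3; print(n,np.round([c*d[0]-s*d[1],s*d[0]+c*d[1]],1))
pts(x); g=gpan()
E
```

```text
tilt 36.010794648688204 grip bx,bz mm [71.16819224 32.59799903] dy -0.6437420159464392 rms 0.45898956428714394
[-0.1 -0.2  0.7 -0.6  0.3  0.5 -1.2  0.2  0.2  0.4  0.2  0.2  0.3 -0.1
 -0.6 -0.2]
tipf [-96.6  -1.7]
tipr [-99.   -3.5]
corner [-80.2 -29.4]
seat [-71.3 -22.9]
nin [-80.2 -24.4]
ptop [-69.6 -16.7]
pbot [-38.4 -68.2]
pbotf [-34.4 -65.3]
grip in panel mm [112.1   0.8 297.6] jaw-pan yaw 0.29
```

Request:
step_arm:
  commands:
    - [[0,-0.1,3.5,0.3,0.8],[0,0,3.5,0,0.8],[0,0,3.5,0,0.8],[0,0,2.8,0,0.8],[0,0,1.5,0,0.8],[0,0,0,0,0.8],[0,0,0,0,0.8]]

```text
time: 12.55
ee_pos: [0.5382, -0.072, 0.3063]
tool_rot: [0.315, 3.126, 0.0]
ft_force: [0.3, -0.1, -3.7]
opening: 0.0096
```

```bash
python3 look.py 13 110 260; python3 - <<'E'
from h import *
gpan()
im=cv2.imread('pics/w13.png'); cv2.imwrite('pics/w13b.png',cv2.resize(im[0:300,120:520],None,fx=2,fy=2,interpolation=cv2.INTER_CUBIC))
E
```

```text
t 12.55 p [ 0.5382 -0.072   0.3063] f [ 0.3 -0.1 -3.7] op 0.0096
[[-9.799e-01  1.993e-01  2.000e-04]
 [ 1.993e-01  9.799e-01  3.000e-04]
 [-2.000e-04  3.000e-04 -1.000e+00]]
[-0.206  0.416  0.323  1.912 -0.174  0.84   1.578]
grip in panel mm [113.8  -0.2 152. ] jaw-pan yaw -0.01
```

View pics/w13b.png

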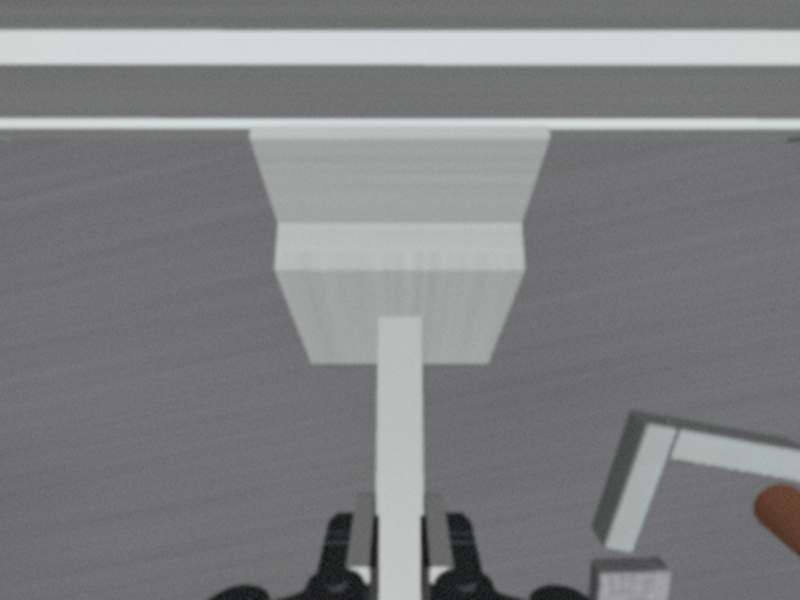

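View pics/c13.png

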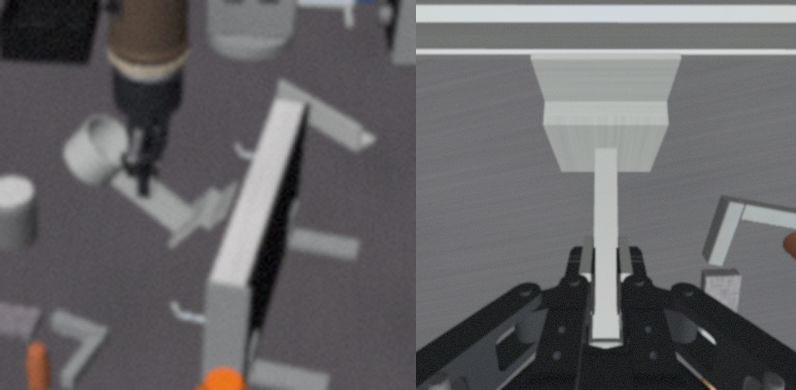

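```bash
python3 - <<'E'
from h import *
d=np.load('pics/w13c.npz'); W=(d['arr_0'],d['arr_1'],d['arr_2'])
for x,z in ((0,.178),(0,.159),(-.003,.159),(0,.135),(-.036,.135),(-.01,.135),(0,.075),(0,.05),(0,0)): print(x,z,np.round(2*(proj('',[pan(x,0,z)],W)-[120,0]),1).tolist())
E
```

```text
0 0.178 [[402.7, -6.7]]
0 0.159 [[401.9, 32.4]]
-0.003 0.159 [[401.9, 12.4]]
0 0.135 [[401.2, 65.4]]
-0.036 0.135 [[401.4, -145.5]]
-0.01 0.135 [[401.3, 11.0]]
0 0.075 [[400.3, 111.5]]
0 0.05 [[400.0, 123.1]]
0 0 [[399.7, 139.7]]
```

Request:
step_arm:
  commands:
    - [[0.7,0,0.1,0,0.8],[0.8,0,0.1,0,0.8],[0.4,0,-0.4,0,0.8],[0.4,0,-0.5,0,0.8],[0,0,0,0,0.8],[0,0,0,0,0.8]]

```text
time: 13.25
ee_pos: [0.5159, -0.0678, 0.3132]
tool_rot: [0.316, 3.125, 0.0]
ft_force: [0.4, -0.4, -4.3]
opening: 0.0101
```

```bash
python3 look.py 14 110 260; python3 - <<'E'
from h import *
gpan()
im=cv2.imread('pics/w14.png'); cv2.imwrite('pics/w14b.png',cv2.resize(im[0:250,160:480],None,fx=2,fy=2,interpolation=cv2.INTER_CUBIC))
E
```

```text
t 13.25 p [ 0.5159 -0.0678  0.3132] f [ 0.4 -0.4 -4.3] op 0.0101
[[-9.798e-01  1.999e-01  1.100e-03]
 [ 1.999e-01  9.798e-01  1.000e-04]
 [-1.100e-03  3.000e-04 -1.000e+00]]
[-0.223  0.374  0.328  1.959 -0.16   0.832  1.562]
grip in panel mm [ 90.3  -0.5 157.8] jaw-pan yaw -0.04
```

View pics/w14b.png

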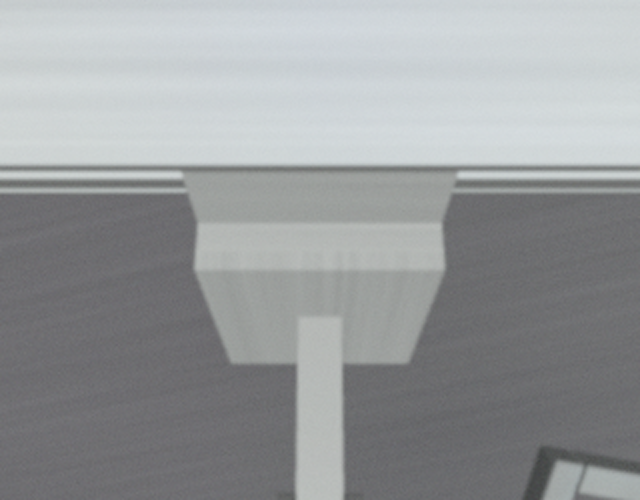

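Request:
step_arm:
  commands:
    - [[0.35,0,-0.5,0,0.8],[0.4,0,-0.4,0,0.8],[0.4,0,-0.1,0,0.8],[0,0,0,0,0.8],[0,0,0,0,0.8]]

```text
time: 13.85
ee_pos: [0.5044, -0.0654, 0.3228]
tool_rot: [0.316, 3.125, 0.0]
ft_force: [0.1, -1.0, -3.9]
opening: 0.0102
```

```bash
python3 - <<'E'
from h import *
st();gpan()
E
```

```text
t 13.85 p [ 0.5044 -0.0654  0.3228] f [ 0.1 -1.  -3.9] op 0.0102
[[-9.798e-01  1.999e-01  3.000e-04]
 [ 1.999e-01  9.798e-01  1.000e-04]
 [-2.000e-04  2.000e-04 -1.000e+00]]
[-0.235  0.343  0.333  1.976 -0.148  0.845  1.548]
grip in panel mm [ 78.5  -0.5 167.8] jaw-pan yaw -0.03
```

Request:
step_arm:
  commands:
    - [[0.4,0,0,0,0.8],[0.3,0,0,0,0.8],[0,0,0,0,0.8],[0,0,0,0,0.8]]

```text
time: 14.25
ee_pos: [0.4976, -0.0641, 0.3227]
tool_rot: [0.316, 3.126, 0.0]
ft_force: [0.1, 0.4, -3.2]
opening: 0.01
```

```bash
python3 look.py 15 110 260;  python3 - <<'E'
from h import *
gpan()
E
```

```text
t 14.25 p [ 0.4976 -0.0641  0.3227] f [ 0.1  0.4 -3.2] op 0.01
[[-0.9798  0.1999  0.    ]
 [ 0.1999  0.9798  0.    ]
 [-0.      0.     -1.    ]]
[-0.239  0.333  0.333  1.992 -0.144  0.839  1.543]
grip in panel mm [ 71.7  -0.5 167.7] jaw-pan yaw -0.04
```

View pics/c15.png

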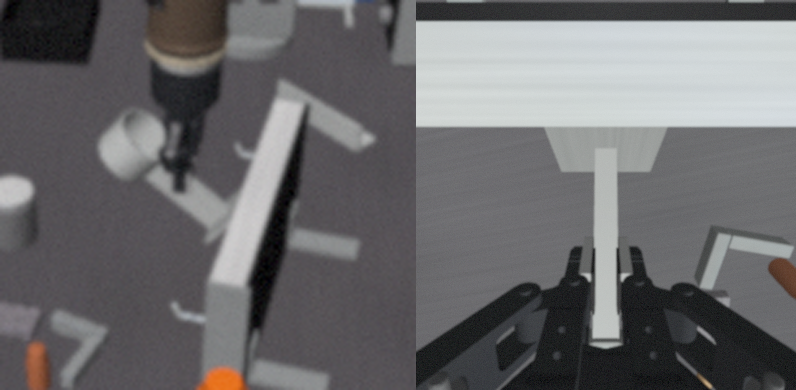

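Request:
step_arm:
  commands:
    - [[0,0,0,0,1],[0,0,0.3,0,1],[-0.1,0,0.4,0,1],[-0.1,0,0.5,0,1],[-0.1,0,0.5,0,1],[0,0,0.5,0,1],[0,0,0.5,0,1],[0,0,0,0,1]]
  newtons: 20

```text
time: 15.15
ee_pos: [0.5013, -0.0647, 0.2954]
tool_rot: [0.316, 3.124, -0.0]
ft_force: [3.3, -0.2, 2.0]
opening: 0.0102
```

```bash
python3 look.py 16 110 260;  python3 - <<'E'
from h import *
gpan()
E
```

```text
t 15.15 p [ 0.5013 -0.0647  0.2954] f [ 3.3 -0.2  2. ] op 0.0102
[[-9.798e-01  2.001e-01  1.400e-03]
 [ 2.001e-01  9.798e-01 -2.000e-04]
 [-1.400e-03  1.000e-04 -1.000e+00]]
[-0.224  0.376  0.321  2.012 -0.166  0.776  1.564]
grip in panel mm [ 74.8  -0.5 140.6] jaw-pan yaw -0.04
```

View pics/c16.png

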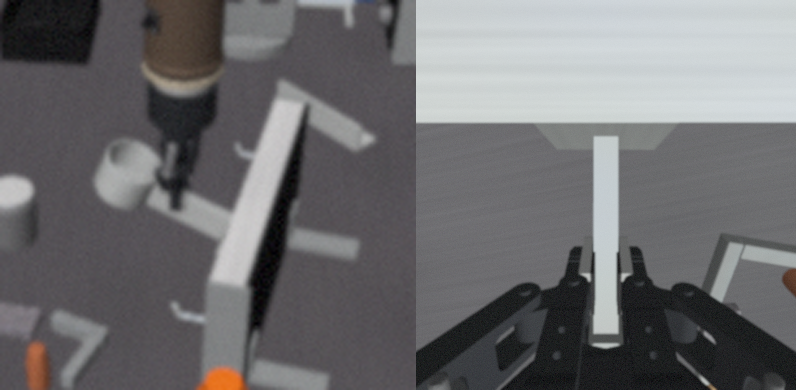

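Request:
step_arm:
  commands:
    - [[0,0,0.5,0,1],[0,0,0.5,0,1],[0,0,0.5,0,1],[0.1,0,0.4,0,1],[0.1,0,0.4,0,1],[0.1,0,0.3,0,1],[0,0,0.2,0,1],[0,0,0,0,1],[0,0,0,0,1]]

```text
time: 16.15
ee_pos: [0.499, -0.0644, 0.268]
tool_rot: [0.316, 3.122, -0.0]
ft_force: [9.2, -1.6, 2.2]
opening: 0.0103
```

```bash
python3 look.py 17 110 260;  python3 - <<'E'
from h import *
gpan()
E
```

```text
t 16.15 p [ 0.499  -0.0644  0.268 ] f [ 9.2 -1.6  2.2] op 0.0103
[[-9.798e-01  2.001e-01  3.700e-03]
 [ 2.001e-01  9.798e-01 -6.000e-04]
 [-3.700e-03  1.000e-04 -1.000e+00]]
[-0.211  0.414  0.306  2.043 -0.187  0.707  1.582]
grip in panel mm [ 73.5  -0.5 113. ] jaw-pan yaw -0.04
```

View pics/c17.png

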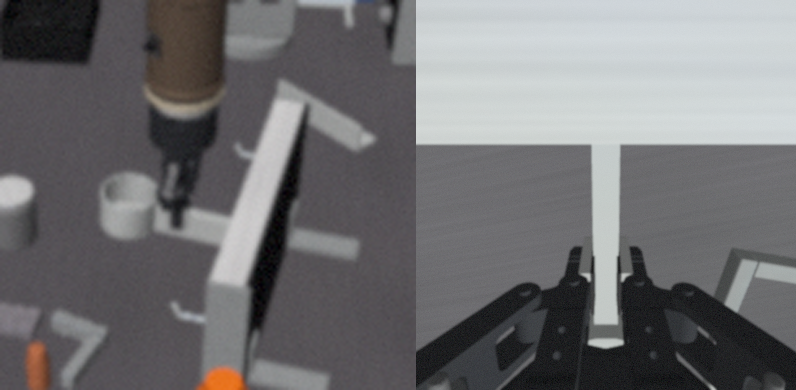

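Request:
step_arm:
  commands:
    - [[-0.1,0,0.2,0,1],[0,0,0.2,0,1],[0,0,0,0,1],[0,0,0,0,3],[0,0,0,0,3],[0,0,0,0,3],[0,0,0,0,3]]

```text
time: 16.95
ee_pos: [0.4982, -0.0643, 0.2634]
tool_rot: [-0.316, -3.125, 0.0]
ft_force: [-0.2, 0.8, -0.8]
opening: 0.0301
```

```bash
python3 look.py 18 110 260;  python3 - <<'E'
from h import *
gpan()
E
```

```text
t 16.95 p [ 0.4982 -0.0643  0.2634] f [-0.2  0.8 -0.8] op 0.0301
[[-9.798e-01  2.000e-01 -1.200e-03]
 [ 2.000e-01  9.798e-01  1.000e-04]
 [ 1.200e-03 -1.000e-04 -1.000e+00]]
[-0.208  0.421  0.303  2.047 -0.19   0.701  1.585]
grip in panel mm [ 72.3  -0.6 108.6] jaw-pan yaw -0.03
```

View pics/c18.png

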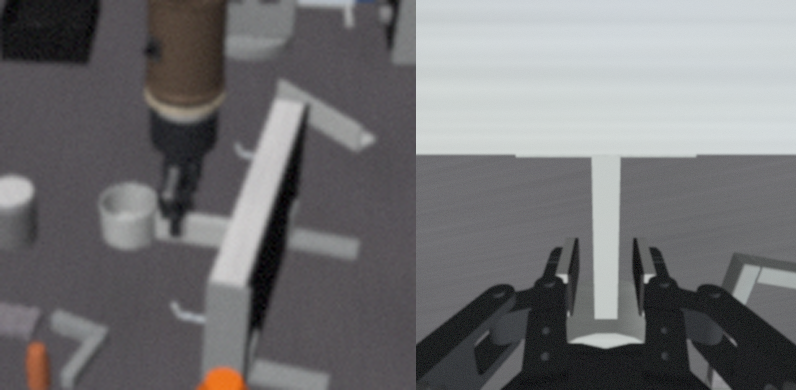

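Request:
step_arm:
  commands:
    - [[0,0,-1.5,0,4],[0,0,-3.5,0,6],[0,0,-3.5,0,8.5],[0,0,-3.5,0,8.5],[0,0,-3.5,0,8.5],[3,0,-1.5,0,8.5],[3,0,0,0,8.5],[0,0,0,0,8.5],[0,0,0,0,8.5]]

```text
time: 17.95
ee_pos: [0.4396, -0.0522, 0.434]
tool_rot: [0.315, 3.125, 0.001]
ft_force: [0.0, -0.7, -0.1]
opening: 0.0852
```

```bash
python3 look.py 19 110 260;  python3 - <<'E'
from h import *
gpan()
im=cv2.imread('pics/w19.png'); cv2.imwrite('pics/w19b.png',cv2.resize(im[100:400,120:520],None,fx=2,fy=2,interpolation=cv2.INTER_CUBIC))
E
```

```text
t 17.95 p [ 0.4396 -0.0522  0.434 ] f [ 0.  -0.7 -0.1] op 0.0852
[[-9.799e-01  1.995e-01  9.000e-04]
 [ 1.995e-01  9.799e-01  6.000e-04]
 [-8.000e-04  7.000e-04 -1.000e+00]]
[-0.32   0.097  0.352  1.969 -0.039  1.08   1.418]
grip in panel mm [ 13.2  -0.4 278.7] jaw-pan yaw -0.03
```

View pics/w19b.png

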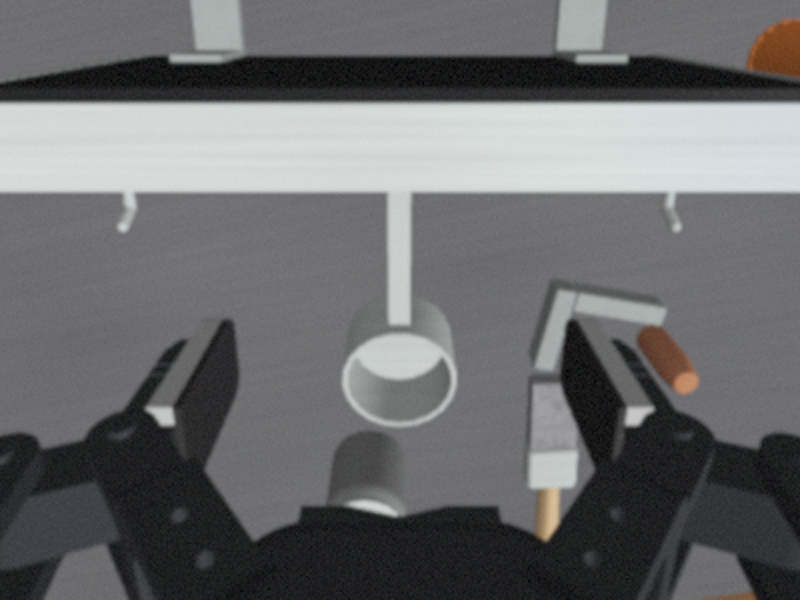

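View pics/c19.png

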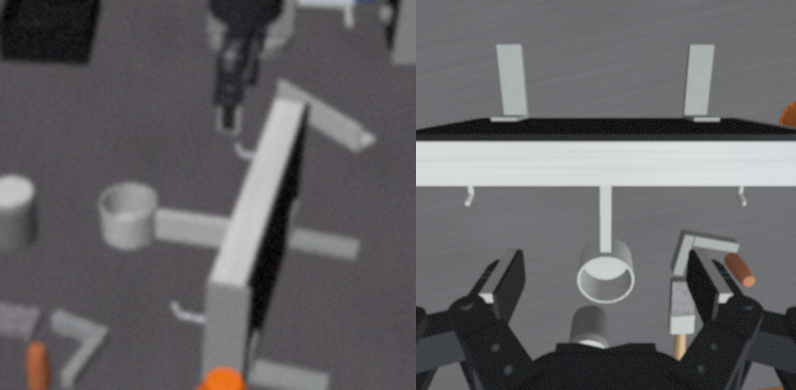

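```bash
python3 - <<'E'
from h import *
d=np.load('pics/w19c.npz'); W=(d['arr_0'],d['arr_1'],d['arr_2']); S=cam('side')
c=(120+399.5/2,100+379/2)
for z in (.115,.12,.125): print(z,np.round(topan(onz(W,c,z))*1e3,1))
P,r=tri([(W,c),(S,(260+129/2.6,110+199.5/2.6))]); print('tri rim',P,topan(P)*1e3,r)
for th in (0,-4):
    a=np.radians(th); 
    for x in (135,):
        X=np.cos(a)*x-np.sin(a)*(45-56); Z=135+np.sin(a)*x+np.cos(a)*(45-56); print('expected rim',th,X,Z)
# predicted rim ellipse for given droop
for th in (0,-2,-4):
    a=np.radians(th); ph=np.linspace(0,2*np.pi,60)
    bx=135+34*np.cos(ph); by=34*np.sin(ph); X=np.cos(a)*bx+np.sin(a)*11; Z=135+np.sin(a)*bx-np.cos(a)*11
    for n,Wc,o,k in (('w',W,(120,100),2),('s',S,(260,110),2.6)):
        q=np.array([proj('',[pan(x/1e3,y/1e3,z/1e3)],Wc)[0] for x,y,z in zip(X,by,Z)]); q=(q-o)*k; print(th,n,'u',q[:,0].min().round(1),q[:,0].max().round(1),'v',q[:,1].min().round(1),q[:,1].max().round(1))
E
```

```text
0.115 [135.4  -0.3 115. ]
0.12 [131.8  -0.3 120. ]
0.125 [128.2  -0.4 125. ]
tri rim [ 0.55799721 -0.07607302  0.11747175] [133.11712853  -0.23852327 117.47175342] [0.00040769 0.00040769]
expected rim 0 135.0 124.0
expected rim -4 133.90382557389088 114.60967149168502
0 w u 341.2 459.1 v 336.6 436.0
0 s u 98.0 156.2 v 176.8 213.3
-2 w u 341.9 458.3 v 332.5 428.5
-2 s u 98.5 156.6 v 180.2 216.4
-4 w u 342.6 457.5 v 328.4 421.0
-4 s u 99.2 157.0 v 183.6 219.4
```

```bash
python3 - <<'E'
from h import *
d=np.load('pics/w7c.npz'); W=(d['arr_0'],d['arr_1'],d['arr_2']); S=cam('side');T=cam('top')
t=(200+73/3.3,150+206/3.3); s=(220+279/2.8,130+430/2.8)
print(tri([(W,(570,289)),(S,s)]),tri([(W,(570,289)),(T,t)]),tri([(T,t),(S,s)]))
print(onz(W,(570,289),.14))
rel([.44,.30,.43]); 
E
```

```text
(array([0.49996566, 0.30452151, 0.13838442]), array([0.001794, 0.001794])) (array([0.50158701, 0.30383535, 0.13892767]), array([4.44833219e-05, 4.44833219e-05])) (array([0.50020952, 0.30434566, 0.13696283]), array([0.00169845, 0.00169845]))
[0.50059483 0.30294054 0.14      ]
[[7.09, 34.52, 0.36]]
```

Request:
step_arm:
  commands:
    - [[0.9,4.3,0,0,8.5],[0.9,4.3,0,0,8.5],[0.9,4.3,0,0,8.5],[0.9,4.3,0,0,8.5],[0.9,4.3,0,0,8.5],[0.9,4.3,0,0,8.5],[0.9,4.3,0,0,8.5],[0.8,4.3,0,0,8.5],[0,0,0,0,8.5],[0,0,0,0,8.5]]

```text
time: 19.05
ee_pos: [0.4395, 0.3001, 0.4326]
tool_rot: [-0.313, -3.125, 0.002]
ft_force: [0.4, 0.5, -0.6]
opening: 0.085
```

```bash
python3 look.py 20 150 240;  python3 - <<'E'
from h import *
print(proj('wrist',[[.5005,.304,.14],[.5005,.304,0]]))
im=cv2.imread('pics/w20.png'); cv2.imwrite('pics/w20b.png',cv2.resize(im[130:330,200:440],None,fx=3,fy=3,interpolation=cv2.INTER_CUBIC))
E
```

```text
t 19.05 p [0.4395 0.3001 0.4326] f [ 0.4  0.5 -0.6] op 0.085
[[-9.802e-01  1.982e-01 -1.100e-03]
 [ 1.982e-01  9.802e-01 -1.200e-03]
 [ 8.000e-04 -1.400e-03 -1.000e+00]]
[-0.774  0.259  0.093  1.764 -0.026  1.121  0.699]
[[337.83921202 251.47480703]
 [332.15783962 206.12843298]]
```

View pics/w20b.png

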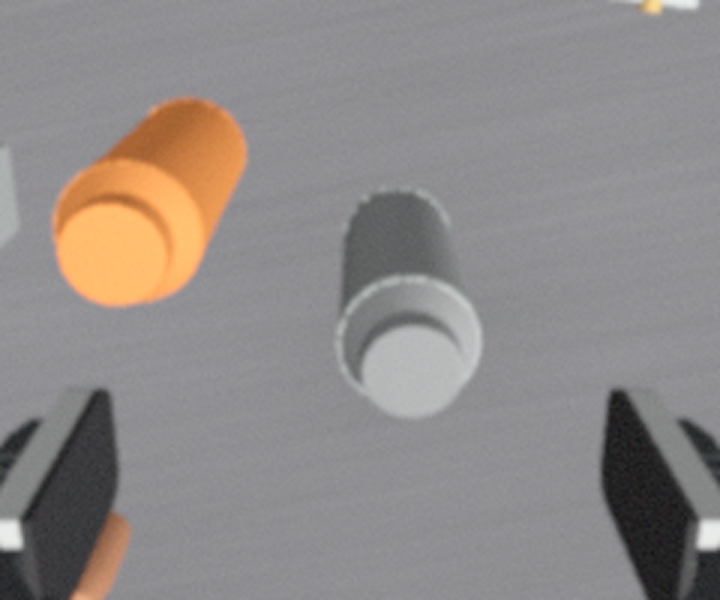

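View pics/c20.png

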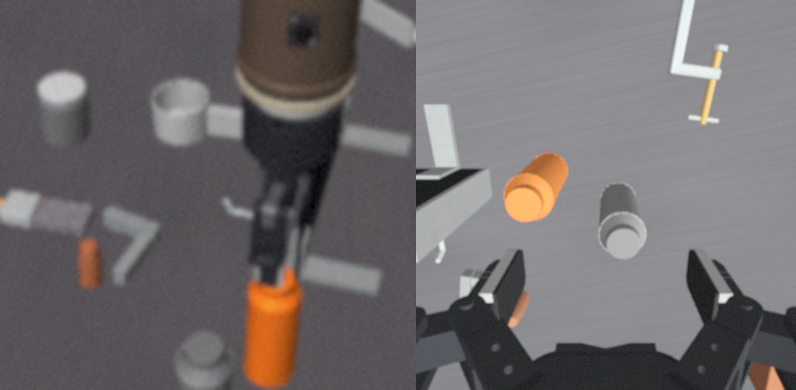

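```bash
python3 - <<'E'
from h import *
rel([.5005,.304,.25])
E
```

```text
[[-5.83, 1.84, 18.31]]
```

Request:
step_arm:
  commands:
    - [[-3,0.9,0,0,8.5],[-2.8,0.9,0,0,8.5],[0,0,3.5,0,8.5],[0,0,3.5,0,8.5],[0,0,3.5,0,8.5],[0,0,3,0,8.5],[0,0,0,0,8.5],[0,0,0,0,8.5]]

```text
time: 19.95
ee_pos: [0.5001, 0.304, 0.2993]
tool_rot: [-0.318, -3.125, 0.001]
ft_force: [0.2, 0.4, 1.3]
opening: 0.085
```

```bash
python3 look.py 21 150 240;  python3 - <<'E'
from h import *
rel([.5005,.304,.25],78.5)
E
```

```text
t 19.95 p [0.5001 0.304  0.2993] f [0.2 0.4 1.3] op 0.085
[[-9.794e-01  2.017e-01 -2.000e-04]
 [ 2.017e-01  9.794e-01 -6.000e-04]
 [ 0.000e+00 -6.000e-04 -1.000e+00]]
[-0.708  0.476  0.098  1.801 -0.058  0.868  0.785]
[[-0.01, -0.09, 5.07], 'turn tool z', np.float64(-0.09), 'now jaw', np.float64(78.41)]
```

View pics/c21.png

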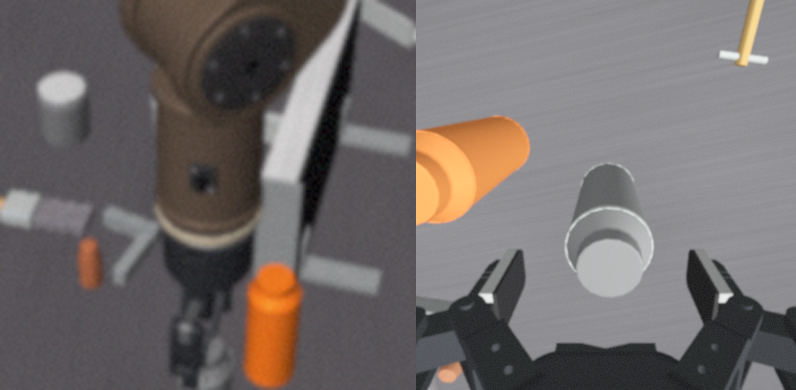

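Request:
step_arm:
  commands:
    - [[0,0.1,2.5,0,8.5],[0,0,2.5,0,8.5],[0,0,0,0,8.5],[0,0,0,0,4.5],[0,0,0,0,4.5],[0,0,0,0,4.5],[0,0,0,0,4.5],[0,0,0,0,4.5]]
  newtons: 40

```text
time: 20.85
ee_pos: [0.5004, 0.3061, 0.2507]
tool_rot: [0.316, 3.123, 0.003]
ft_force: [-1.0, -0.6, 7.0]
opening: 0.0502
```

```bash
python3 look.py 22 150 240
```

```text
t 20.85 p [0.5004 0.3061 0.2507] f [-1.  -0.6  7. ] op 0.0502
[[-0.9797  0.2002  0.0024]
 [ 0.2002  0.9797  0.0016]
 [-0.0021  0.0021 -1.    ]]
[-0.703  0.539  0.089  1.839 -0.066  0.763  0.79 ]
```

View pics/c22.png

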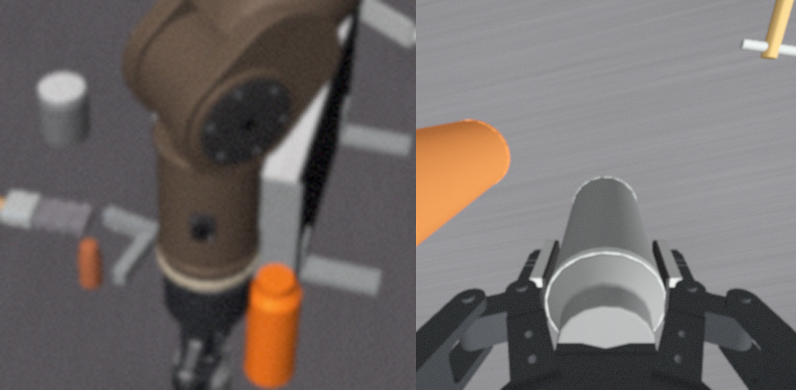

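Request:
step_arm:
  commands:
    - [[0,0,-2,0,4.5],[0,0,-3.5,0,4.5],[0,0,-3.5,0,4.5],[0,0,-3.5,0,4.5],[0,0,-3.5,0,4.5],[0,0,-2,0,4.5],[0,0,0,0,4.5],[0,0,0,0,4.5]]

```text
time: 21.75
ee_pos: [0.4995, 0.3058, 0.429]
tool_rot: [0.316, 3.125, 0.001]
ft_force: [-0.6, -0.7, -2.7]
opening: 0.0506
```

```bash
python3 look.py 23 100 240;  python3 - <<'E'
from h import *
rel(pan(.133,-.0003,.43),90+PY)
E
```

```text
t 21.75 p [0.4995 0.3058 0.429 ] f [-0.6 -0.7 -2.7] op 0.0506
[[-9.798e-01  2.000e-01  6.000e-04]
 [ 2.000e-01  9.798e-01  6.000e-04]
 [-5.000e-04  7.000e-04 -1.000e+00]]
[-0.725  0.35   0.116  1.645 -0.044  1.148  0.771]
[[-13.38, -36.24, -0.21], 'turn tool z', np.float64(-0.03), 'now jaw', np.float64(78.47)]
```

View pics/c23.png

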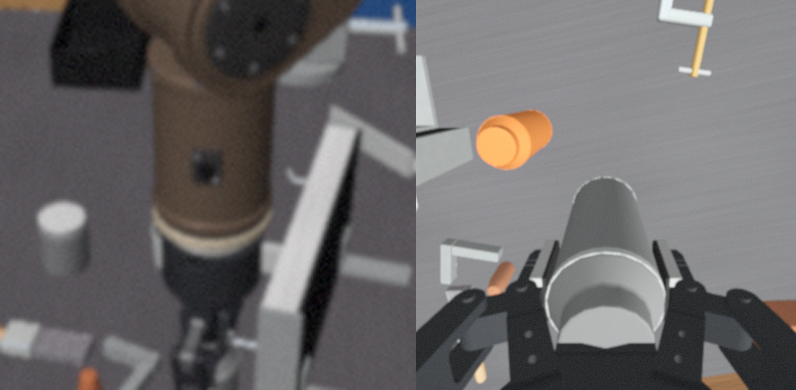

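Request:
step_arm:
  commands:
    - [[-1.5,-3,0,0,4.5],[-1.5,-4.2,0,0,4.5],[-1.5,-4.2,0,0,4.5],[-1.5,-4.2,0,0,4.5],[-1.5,-4.2,0,0,4.5],[-1.5,-4.2,0,0,4.5],[-1.5,-4.2,0,0,4.5],[-1.5,-4.2,0,0,4.5],[-1.3,-3.8,0,0,4.5],[0,0,0,0,4.5]]

```text
time: 22.85
ee_pos: [0.557, -0.0822, 0.4276]
tool_rot: [-0.33, -3.123, 0.006]
ft_force: [0.9, -0.1, -1.8]
opening: 0.0511
```

Request:
step_arm:
  commands:
    - [[0,0,0,0,4.5],[0,0,0,0,4.5]]

```text
time: 23.05
ee_pos: [0.5575, -0.0742, 0.4277]
tool_rot: [-0.314, -3.124, -0.001]
ft_force: [-0.5, -0.1, -1.3]
opening: 0.0507
```

```bash
python3 look.py 24 90 240;  python3 - <<'E'
from h import *
rel(pan(.133,-.0003,.375),90+PY); gpan()
E
```

```text
t 23.05 p [ 0.5575 -0.0742  0.4277] f [-0.5 -0.1 -1.3] op 0.0507
[[-9.800e-01  1.988e-01 -1.800e-03]
 [ 1.988e-01  9.800e-01  7.000e-04]
 [ 1.900e-03  3.000e-04 -1.000e+00]]
[-0.169  0.315  0.273  1.712 -0.093  1.129  1.502]
[[-0.08, -0.22, 5.32], 'turn tool z', np.float64(0.09), 'now jaw', np.float64(78.59)]
grip in panel mm [132.1   1.9 273.2] jaw-pan yaw 0.09
```

View pics/c24.png

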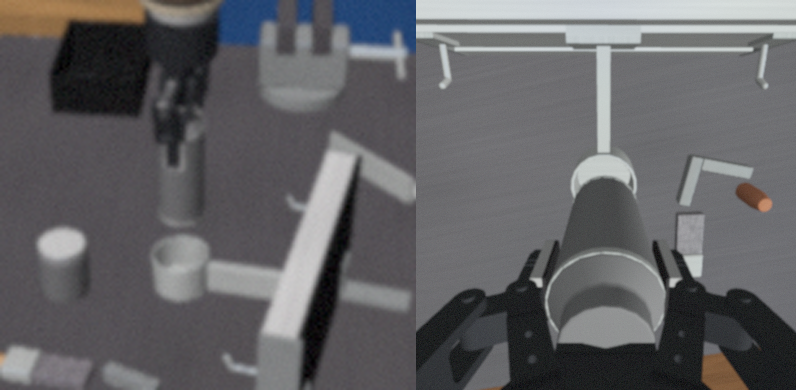

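Request:
step_arm:
  commands:
    - [[-0.1,-0.2,1.5,0,4.5],[0,0,2,0,4.5],[0,0,1.3,0,4.5],[0,0,0,0,4.5],[0,0,0,0,4.5]]

```text
time: 23.65
ee_pos: [0.5583, -0.077, 0.3809]
tool_rot: [-0.315, -3.126, -0.0]
ft_force: [0.4, -0.5, -1.9]
opening: 0.0509
```

```bash
python3 look.py 25 90 240;  python3 - <<'E'
from h import *
rel(pan(.133,-.0003,.375),90+PY); gpan()
S=cam('side'); im=cv2.imread('pics/s25.png'); cv2.imwrite('pics/s25b.png',cv2.resize(im[120:230,270:380],None,fx=5,fy=5,interpolation=cv2.INTER_CUBIC))
im=cv2.imread('pics/w25.png'); cv2.imwrite('pics/w25b.png',cv2.resize(im[90:340,200:440],None,fx=2.4,fy=2.4,interpolation=cv2.INTER_CUBIC))
E
```

```text
t 23.65 p [ 0.5583 -0.077   0.3809] f [ 0.4 -0.5 -1.9] op 0.0509
[[-9.800e-01  1.992e-01 -2.000e-04]
 [ 1.992e-01  9.800e-01  1.000e-04]
 [ 2.000e-04  0.000e+00 -1.000e+00]]
[-0.156  0.358  0.266  1.774 -0.108  1.024  1.521]
[[0.09, 0.11, 0.66], 'turn tool z', np.float64(-0.01), 'now jaw', np.float64(78.49)]
grip in panel mm [134.1  -1.3 226.6] jaw-pan yaw -0.01
```

View pics/s25b.png

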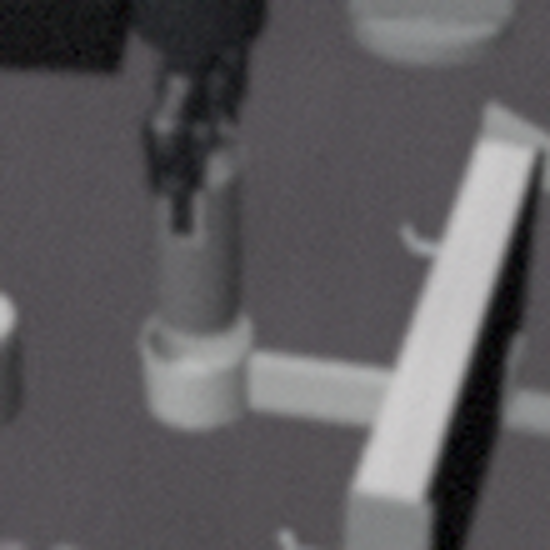

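View pics/w25b.png

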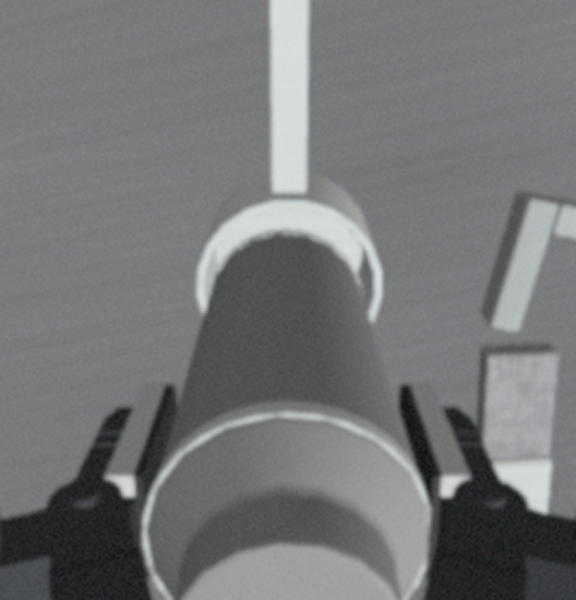

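Request:
step_arm:
  commands:
    - [[0,0.1,0.8,0,4.5],[0,0,0.8,0,4.5],[0,0,0.8,0,4.5],[0,0,0,0,4.5],[0,0,0,0,4.5]]

```text
time: 24.25
ee_pos: [0.5583, -0.0766, 0.3564]
tool_rot: [-0.316, -3.125, 0.0]
ft_force: [0.1, 0.1, -2.7]
opening: 0.0506
```

```bash
python3 look.py 26 90 240;  python3 - <<'E'
from h import *
gpan()
im=cv2.imread('pics/s26.png'); a=cv2.resize(im[120:230,270:380],(400,400),interpolation=cv2.INTER_CUBIC)
im=cv2.imread('pics/w26.png'); b=cv2.resize(im[90:340,200:440],(384,400),interpolation=cv2.INTER_CUBIC); cv2.imwrite('pics/d26.png',np.hstack([a,b]))
E
```

```text
t 24.25 p [ 0.5583 -0.0766  0.3564] f [ 0.1  0.1 -2.7] op 0.0506
[[-9.798e-01  2.001e-01 -7.000e-04]
 [ 2.001e-01  9.798e-01 -0.000e+00]
 [ 7.000e-04 -2.000e-04 -1.000e+00]]
[-0.152  0.384  0.261  1.804 -0.117  0.97   1.527]
grip in panel mm [133.8  -0.6 201.9] jaw-pan yaw -0.04
```

View pics/d26.png

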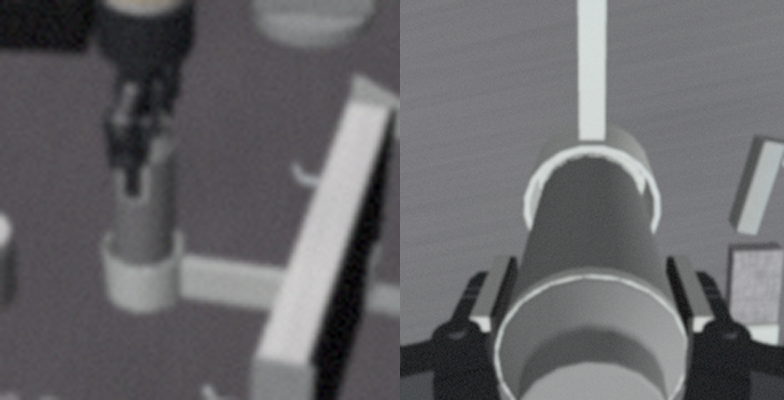

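Request:
step_arm:
  commands:
    - [[0,0,0.8,0,4.5],[0,0,0.8,0,4.5],[0,0,0.6,0,4.5],[0,0,0.2,0,4.5],[0,0,0.2,0,4.5],[0,0,0,0,4.5],[0,0,0,0,4.5]]

```text
time: 25.05
ee_pos: [0.5585, -0.0765, 0.3308]
tool_rot: [0.316, 3.125, 0.0]
ft_force: [0.4, 0.1, -2.3]
opening: 0.0507
```

```bash
python3 - <<'E'
from h import *
st();gpan()
E
```

```text
t 25.05 p [ 0.5585 -0.0765  0.3308] f [ 0.4  0.1 -2.3] op 0.0507
[[-9.798e-01  2.001e-01  3.000e-04]
 [ 2.001e-01  9.798e-01  0.000e+00]
 [-3.000e-04  1.000e-04 -1.000e+00]]
[-0.145  0.412  0.254  1.832 -0.127  0.913  1.536]
grip in panel mm [133.7  -0.6 175.8] jaw-pan yaw -0.04
```

Request:
step_arm:
  commands:
    - [[0,0,0.2,0,4.5],[0,0,0.2,0,4.5],[0,0,0,0,4.5],[0,0,0,0,4.5]]

```text
time: 25.45
ee_pos: [0.5585, -0.0765, 0.3268]
tool_rot: [0.316, 3.125, 0.0]
ft_force: [0.7, 0.1, -1.1]
opening: 0.0506
```

Request:
step_arm:
  commands:
    - [[0,0,0.2,0,4.5],[0,0,0,0,4.5],[0,0,0,0,4.5]]

```text
time: 25.75
ee_pos: [0.559, -0.0768, 0.3261]
tool_rot: [0.316, 3.123, 0.0]
ft_force: [-0.4, -0.3, 10.2]
opening: 0.051
```

Request:
step_arm:
  commands:
    - [[0,0,-0.1,0,4.5],[0,0,0,0,5.5],[0,0,0,0,6],[0,0,0,0,7],[0,0,0,0,7.5],[0,0,0,0,7.5],[0,0,0,0,7.5]]

```text
time: 26.45
ee_pos: [0.5584, -0.0765, 0.3256]
tool_rot: [-0.316, -3.126, -0.0]
ft_force: [0.4, -1.0, 0.1]
opening: 0.0754
```

```bash
cat > d.py <<'E'
from h import *
import sys
n=sys.argv[1]
gpan()
im=cv2.imread(f'pics/s{n}.png'); a=cv2.resize(im[90:230,260:400],(400,400),interpolation=cv2.INTER_CUBIC)
im=cv2.imread(f'pics/w{n}.png'); b=cv2.resize(im[50:400,140:500],(400,389),interpolation=cv2.INTER_CUBIC); b=np.vstack([b,np.zeros((11,400,3),np.uint8)]); cv2.imwrite(f'pics/d{n}.png',np.hstack([a,b]))
E
python3 look.py 27 90 240; python3 d.py 27
```

```text
t 26.45 p [ 0.5584 -0.0765  0.3256] f [ 0.4 -1.   0.1] op 0.0754
[[-9.798e-01  2.000e-01 -2.000e-04]
 [ 2.000e-01  9.798e-01  1.000e-04]
 [ 2.000e-04  0.000e+00 -1.000e+00]]
[-0.144  0.418  0.252  1.838 -0.13   0.902  1.538]
grip in panel mm [133.6  -0.6 170.7] jaw-pan yaw -0.04
```

View pics/d27.png

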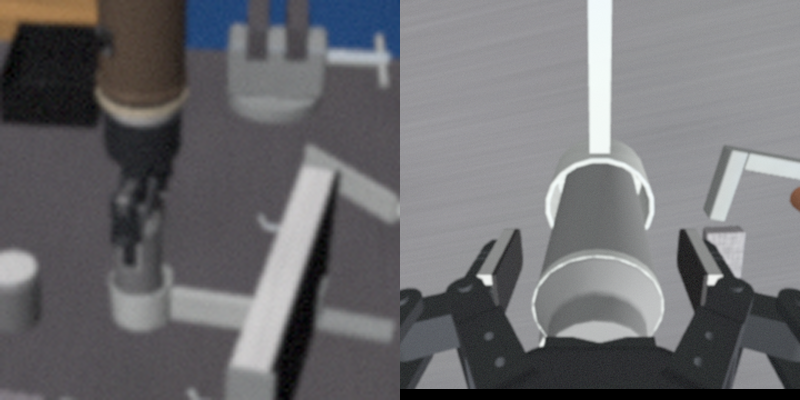

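Request:
step_arm:
  commands:
    - [[0,0,-1.5,0,8.5],[0,0,-3,0,8.5],[0,0,-3.5,0,8.5],[0,0,-3.5,0,8.5],[0,0,-3,0,8.5],[3,0,0,0,8.5],[4,0,0,0,8.5],[4,0,0,0,8.5],[0,0,0,0,8.5],[0,0,0,0,8.5]]

```text
time: 27.55
ee_pos: [0.4501, -0.0544, 0.4712]
tool_rot: [0.315, 3.124, 0.001]
ft_force: [0.3, 0.2, 0.5]
opening: 0.0848
```

```bash
python3 look.py 28 90 240; python3 d.py 28; python3 - <<'E'
from h import *
snap('top','t28'); im=cv2.imread('pics/t28.png'); cv2.imwrite('pics/t28b.png',cv2.resize(im[90:300,170:460],None,fx=2.7,fy=2.7,interpolation=cv2.INTER_CUBIC))
E
```

```text
t 27.55 p [ 0.4501 -0.0544  0.4712] f [0.3 0.2 0.5] op 0.0848
[[-9.799e-01  1.995e-01  1.400e-03]
 [ 1.995e-01  9.799e-01  6.000e-04]
 [-1.200e-03  8.000e-04 -1.000e+00]]
[-0.233  0.087  0.259  1.881 -0.025  1.175  1.404]
grip in panel mm [ 24.4  -0.4 316. ] jaw-pan yaw -0.04
```

View pics/d28.png

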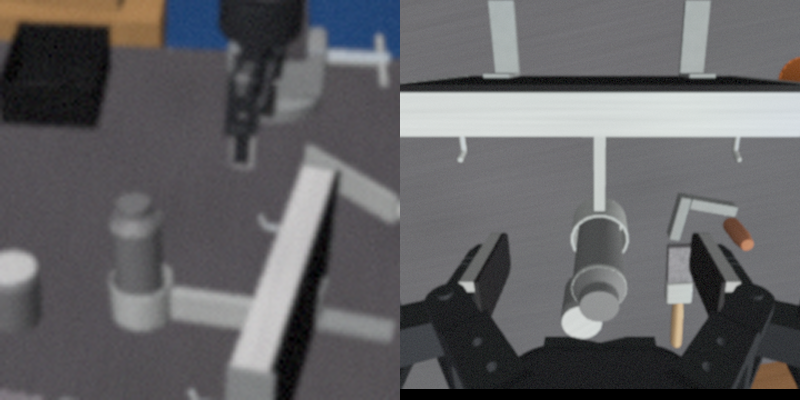

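View pics/t28b.png

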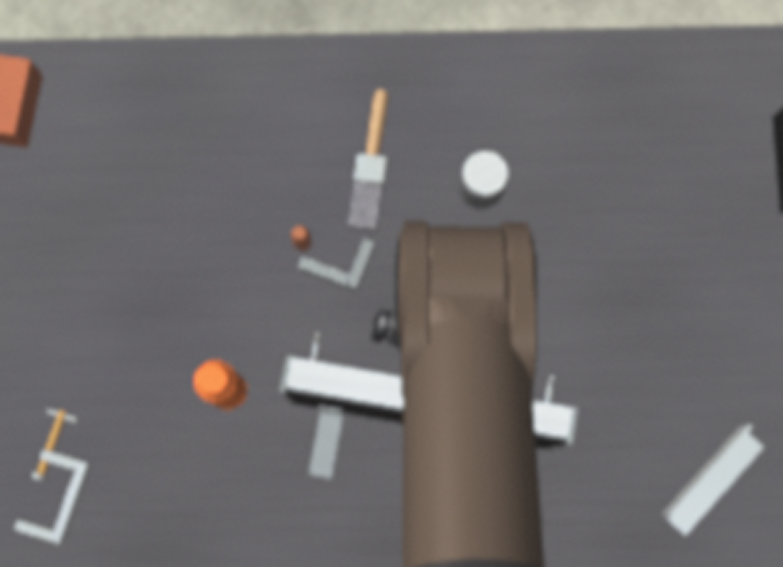

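```bash
python3 - <<'E'
from h import *
d=np.load('pics/w28c.npz'); W=(d['arr_0'],d['arr_1'],d['arr_2']); S=cam('side')
im=cv2.imread('pics/s28.png'); cv2.imwrite('pics/s28b.png',cv2.resize(im[140:220,270:350],None,fx=7,fy=7,interpolation=cv2.INTER_CUBIC))
P,r=tri([(W,(320,323.6)),(S,(306.6,161.5))]); print('cap top panel',np.round(topan(P)*1e3,1),r)
for th in (-2,-3.3,-4):
    a=np.radians(th); b=np.array([135,4+140-56]); X=np.cos(a)*b[0]-np.sin(a)*b[1]; Z=135+np.sin(a)*b[0]+np.cos(a)*b[1]; print(th,'expected',X,Z, proj('',[pan(X/1e3,0,Z/1e3)],W), proj('',[pan(X/1e3,0,Z/1e3)],S))
E
```

```text
cap top panel [142.2   0.  211. ] [0.00129236 0.00129236]
-2 expected 137.988917357398 218.2349607228428 [[320.31940239 324.15304194]] [[307.67624437 159.32735421]]
-3.3 expected 139.84177961533572 215.08293622249292 [[320.30420743 323.34600932]] [[307.07479469 160.11130688]]
-4 expected 140.8097164745593 213.3685124674076 [[320.29611262 322.88265506]] [[306.7617737  160.53870732]]
```

View pics/s28b.png

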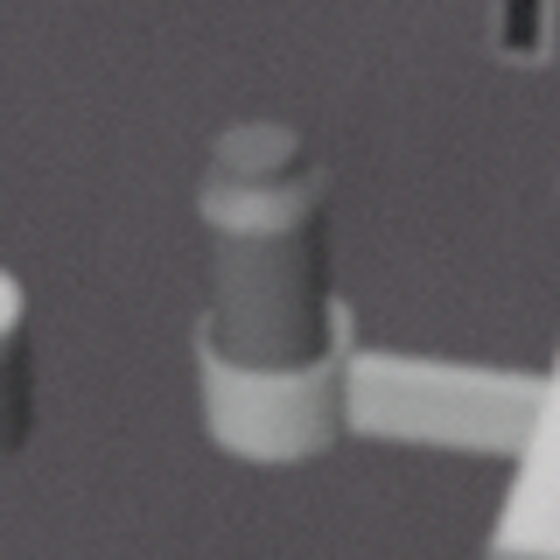

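```bash
python3 - <<'E'
from station import arm
print(arm.job_done(), arm.state()['time'])
E
```

```text
the job is handed in; nothing more can be done
the job is handed in; nothing more can be done
```

The holder hangs by itself in the middle of the panel's upper groove, and the grey spray can stands in its cup, all the way down. I handed the job in at about 28 s of the 72 s allowed.

**How it was done:** The gripper only turns about its own vertical axis. So I gripped the holder's bar and pressed the cup's underside onto the panel's rear top edge, which pivoted the holder in the pads to about 36° (fitted from the wrist picture). I then slid the tongue in under the lip without contact, lowered the arm with a light grip until it was seated, and let go. After that I picked up the grey can and lowered it into the cup.

**Last checks:**
- **Holder:** it is within 1 mm of mid-panel. Before the can went in, its arm drooped about 3–3.5°, inside the 4° of seated play.
- **Can:** the floor contact came at about 75 mm height, as expected for the cup floor. The cap top was measured at 211 mm. That is 2–4 mm below what I computed for a 3–4° droop, which is about the error of the measurement. The can leans with the cup by those few degrees.
- **Other things:** the last top view was partly hidden by the arm. In what it showed, the other loose things, including the orange can, looked unmoved; I did not measure them.
- **Robot:** the gripper was clear of everything, and the largest force I read was about 10 N.

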